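# Index the swivel fixture and seat its cover

### The job

Swing the fixture's turntable by its upright handle, click by click, until the handle's arm comes to rest in the click over the index tongue of the base, never as much as a click past it. Then take the cover plate from its sloping stand, lay it in the nest on the turntable and press it down until the nest's lift pad is fully down and the cover sits level on it. Leave the bottle, pot, bin and tape roll where they stand.

Things in the scene. Friction and masses are not known exactly. Their poses are not given: they have to be found in the camera images.
- index_base: Fixed dark steel base of the indexing fixture, a disc 200 mm across and 24 mm high. Origin on its axis, on the bench; z up. Its -x axis points along the index tongue, a flat steel bar 18 mm wide and 12 mm high that sticks out to 152 mm from the axis. Twelve small ticks, one every 30 degrees. At +x a small plunger housing (22 mm high, out to 116 mm), at x = 20 mm, y = +-108 mm two low feet (16 mm high, out to 123 mm).
- turntable (a joint): Angle in rad of the turntable on the base, growing anticlockwise seen from above. 0: the handle's arm lies over the index tongue (base -x). A sprung ball clicks it into detents at every multiple of pi/6 (30 degrees); it starts in the detent at -pi/3, -pi/2 or -2pi/3. Turning out of a detent takes about 0.5 N m (about 5 N at the handle), easing to nothing half-way and then snapping on into the next. Stops at -2.5 and 1.3.
- handle (a point): Middle of the turntable's upright black handle, a round post 22 mm in diameter fixed to the turntable 105 mm from the axis, reaching from z = 36 mm to z = 100 mm above the bench (this point at 70 mm). It does not spin of itself, so a grip must turn with it or slip round it. Its x axis points from the handle to the turntable's axis.
- nest (a point): Centre of the nest's floor on top of the turntable, on the turning axis, 36 mm above the bench; axes turn with the turntable (the handle lies at x = -105 mm). The nest is a rectangle 88 mm (x) by 118 mm (y) bounded by four dark steel corner angles 11 mm high, 8 mm thick. It takes the cover with its 110 mm side along y, either way round, 4 mm clear on every side.
- lift_pad (a joint): How far in m the grey pad (50 x 60 mm) in the middle of the nest has been pressed down. 0: raised, its top 7 mm above the nest floor, so that a cover merely laid on it stands 6 mm proud of the corner angles; 0.006: fully down, its top 1 mm above the floor and the cover flush with the corner angles. A friction guide with no spring: it takes about 9 N in all (the cover's weight included) to move it, and it stays where it is left.
- cover_grip (a point): Centre of the grip bar of the loose cover plate. The plate is aluminium, 80 mm (x) by 110 mm (y) by 10 mm, about 0.3 kg. A black bridge handle stands on it: bar 16 mm (x) by 80 mm (y) by 14 mm, its centre 39 mm above the plate's underside, on two legs at y = +-34 mm (12 mm wide). z is the plate's upward normal, y runs along the bar. On its stand the plate leans 35 degrees: its normal tilts that much from vertical towards the stand's front, and its bar is level.
- cover_under (a point): Centre of the cover plate's underside; axes as for the cover's grip.
- stand: Fixed dark steel stand for the cover, 110 x 130 mm, 80 mm high: a board that slopes 35 degrees, its low edge at the stand's -x side (front), with a lip there that rises 12 mm square to the board and holds the plate's lower edge. Origin under the middle, on the bench; y along the lip. The cover lies with its 80 mm side up the slope.
- solvent_bottle: White bottle, 74 x 68 mm, 134 mm high, loose bystander. Origin under its middle.
- grease_pot: Round pot with a white screw cap, 65 mm across, 44 mm high, loose bystander. Origin under its middle.
- parts_bin_4: Open parts bin filled with small parts, 105 x 74 mm, 45 mm high, loose bystander. Origin under its middle.
- tape_roll: Roll of dark tape lying flat, 58 mm across, 19 mm high, loose bystander. Origin under its middle.

How it is judged:
By the outcome, as a careful person would: the job done as asked, in the order asked, and still so for the second after the job is handed in, with the robot touching nothing.
It also fails if it takes over 58 s, if anything falls off the work surface, if the arm or the gripper's body presses on something with over 40 N, if the wrist force passes 120 N, or if a joint passes its speed limit or range.

### The arm

A 6-joint arm with a two-finger parallel gripper is mounted at the origin on a cart in front of the work surface, level with it; the furniture and walls round the work are solid. World frame = base frame: x ahead of the robot, y to its left, z up, the work surface at z = 0. Lengths are in m, angles in rad, forces in N, time in s.
With the tool pointing down it reaches from about 0.325 to 0.925 m from the base axis. Payload 3.1 kg.
Tool frame: the origin (TCP) lies on the mounting face of the last link; the fingertips stand 173 mm ahead of it and the grasp point (between the pads) lies 155 mm ahead of it; z points along the fingers, x is the direction in which the jaws open and shut, and the axes are right-handed (so a half turn about z gives the same grasp; the last joint's range is limited). The gripper opens to 85 mm and grips with 20 to 120 N. Pads are 22 mm wide; open, the fingers measure 114 mm over their backs; the gripper's body (76 mm by 85 mm) begins 54 mm behind the grasp point. The pads swing forward as they close: fully open they stand 13 mm farther back than shut.
Start: joints at [-1.224, 0.217, 1.613, -0, 1.311, -0.112], TCP at [0.277, -0.56, 0.405] pointing down, gripper open.
Joint ranges: [-2.75, 2.75], [-0.78, 2.1], [0.31, 2.55], [-1.13, 4.27], [0.13, 2.63], [-2.58, 2.58]. Speed limits (rad/s): [2.79, 2.79, 3.14, 3.14, 3.14, 3.14].

### API

Orientations are given as a unit quaternion [x, y, z, w].
In Python, from plant import sense, camera, hand_in gives the robot as it stands. The module is installed in compiled form; this text tells all that it offers.
- The arm moves only by the tool step_arm, never from a script. Its argument "targets" is a list of rows, each an object of numbers: "dx", "dy", "dz": the shift along the tool's x, y, z in m; "rx", "ry", "rz": the turn, a rotation vector about the tool's x, y, z in degrees; "claw": the opening in per cent of the stroke, from 0 (shut) to 100 (fully open). In form: [{"dx": .., "dy": .., "dz": .., "rx": .., "ry": .., "rz": .., "claw": ..}, ...]. A call has 1 to 5 rows; each row shifts and turns the pose as measured when the row begins, along the tool's axes as they then stand; what a row does not reach is not made up. A row lasts 1/10 s, in which the tool goes at most 50 mm and 8.59 degrees, less where a joint would pass 70% of its speed; a pose out of reach is approached as far as the arm can. A call is refused whole if a number of a shift passes 0.05 or a number of a turn 8.59, either way. A call with a gripper value outside its range is refused whole. The fingers move at their own pace and stop on an object; "force" is the grip in N (left out, the last holds). Time passes only in rows, so rows that do not move let the fingers close. It gives the time, the measured TCP pose, the force and the opening at its end, in the units of the state.
- sense(): the state, without advancing time (a new reading comes with each control period).
- camera(name): name is "scene" or "top"; returns a dict with "frame" (420x560x3 uint8, red, green, blue), "fov_y" (degrees; the focal length in pixels is half the picture's height over the tangent of half this angle, whatever the lens; pixels are square), "cx", "cy" (the principal point, pixels), "rvec" (rotation vector, rad) and "tvec" (3), from world to camera coordinates, as OpenCV has them. Camera axes: x right, y down, z forward; pixel columns grow to the right and rows downward; lengths in m; the calibration is good to about 2 mm. A picture is of the moment at which its call begins. There is no depth.
- hand_in(): hands the job in, once; it reports no verdict.
The state is a dict: "time_s": time; "q": joint angles; "qd": joint speeds; "joint_torque": joint torques, N m; "eef_pos": TCP position; "tool_rot": TCP orientation; "force": force on the tool from outside, world axes, zero at the start; "ft_torque": the same for the moment, N m; "gripper_width": finger opening in m.
Only numpy, scipy, OpenCV 4.12 (cv2) and the standard library are available. Lean on these libraries where they do the work, as an engineer would, in place of code of your own. Each camera call takes 0.05 s, during which the arm holds its last target. There are 200 camera calls.

## Working session

There is one attempt and no reset: what is moved stays moved. The work goes in short steps, Python scripts to look and compute and a tool call to move; the robot and the scene stay as the last step left them, time stands still between calls to the robot, and variables do not carry over. Pictures are saved under pics/ and viewed, about 8 in all and at most 12, crops included, and the job is handed in when it is done.

Besides the shell and the picture viewer there is one more tool, called after ">>>" as name(argument=value, ...) on one line, values as JSON. step_arm: Moves the arm, as the interface text tells. Its arguments: {"type":"object","properties":{"targets":{"type":"array"},"force":{"type":"number"}},"required":["targets"]}

```bash
mkdir -p pics
cat > h.py <<'E'
import numpy as np, cv2
from scipy.spatial.transform import Rotation as R
from plant import sense, camera, hand_in
def K(c):
    f=c['frame'].shape[0]/2/np.tan(np.radians(c['fov_y'])/2)
    return f
def ray(c,u,v):
    f=K(c); Rm=R.from_rotvec(c['rvec']).as_matrix(); t=np.array(c['tvec'])
    return -Rm.T@t, Rm.T@np.array([(u-c['cx'])/f,(v-c['cy'])/f,1.])
def onz(c,u,v,z):
    o,d=ray(c,u,v); return o+d*(z-o[2])/d[2]
def proj(c,P):
    f=K(c); P=np.atleast_2d(P)@R.from_rotvec(c['rvec']).as_matrix().T+np.array(c['tvec'])
    return P[:,:2]/P[:,2:]*f+[c['cx'],c['cy']]
def shot(name,fn):
    c=camera(name); cv2.imwrite('pics/'+fn,c['frame'][:,:,::-1]); np.save('pics/'+fn[:-4]+'.npy',c,allow_pickle=True); return c
def load(fn): return np.load('pics/'+fn+'.npy',allow_pickle=True).item()
E
python3 - <<'E'
from h import *
for n in('scene','top'):
    c=shot(n,n+'0.png'); o,d=ray(c,c['cx'],c['cy']); print(n,o,d,K(c))
s=sense(); print(s)
E
```

```text
scene [-0.48091551  0.9296819   1.02949785] [ 0.62723063 -0.51990111 -0.57990049] 513.1625945703097
top [0.40403729 0.0910029  1.40358429] [ 0.11220995 -0.00900921 -0.99364368] 477.9634260218459
{'time_s': 0.1, 'q': array([-1.22420155e+00,  2.17702619e-01,  1.61477856e+00, -1.34741854e-05,
        1.31129051e+00, -1.12178558e-01]), 'qd': array([-1.30070503e-03, -1.41633947e-03, -2.25158686e-03, -4.75357933e-05,
       -1.89632537e-04,  1.56633798e-05]), 'joint_torque': array([-1.67350004e-05, -3.98073363e+01, -3.04970706e+01, -1.45327044e-04,
        4.20602548e-03,  1.05382736e-05]), 'eef_pos': array([ 0.27668889, -0.56002037,  0.40348105]), 'tool_rot': array([ 8.49367415e-01, -5.27800916e-01, -8.59246698e-04, -6.69920972e-04]), 'force': array([ 0.49926833, -0.14188454,  0.44430058]), 'ft_torque': array([ 0.02735323,  0.01193503, -0.00623252]), 'gripper_width': 0.08541337390791968}
```

View pics/top0.png

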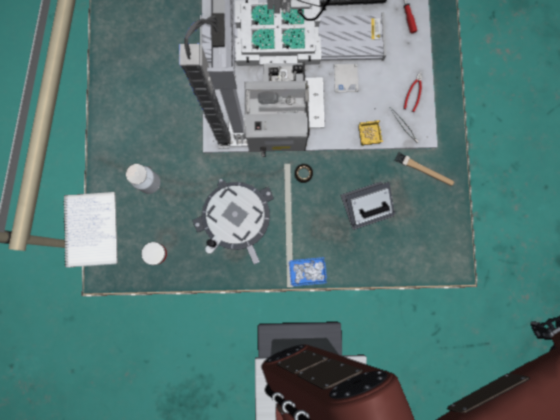

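View pics/scene0.png

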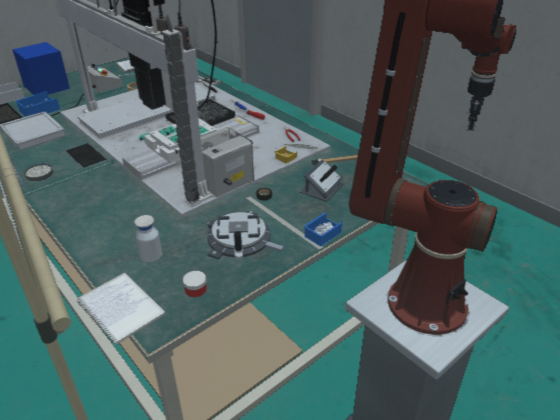

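The top view shows the fixture near (236,215), its tongue end at (253,254), the handle at about (211,245), the stand with the cover at (370,204), and the bottle, pot, bin and tape at (143,178), (153,254), (308,271) and (304,173). Next I'll enlarge both areas.

Run:
```python
from h import *
c=load('top0'); 
a=c['frame'][170:275,185:285]; b=c['frame'][170:240,330:410]
A=cv2.resize(a,(400,420),interpolation=cv2.INTER_CUBIC); B=cv2.resize(b,(400,350),interpolation=cv2.INTER_CUBIC)
B=cv2.copyMakeBorder(B,0,70,0,0,cv2.BORDER_CONSTANT)
cv2.imwrite('pics/crop0.png',np.hstack([A,B])[:,:,::-1])
for n,u,v,z in[('disc',236,215,.036),('tong',253,254,.012),('hand',211,245,.1),('stand',370,204,.08),('bottle',139,172,.13),('pot',153,254,.044),('bin',308,271,.045),('tape',304,173,.019),('box corner',248,150,.1),('edge',280,293,0)]: print(n,onz(c,u,v,z).round(3))
```

```text
disc [0.557 0.205 0.036]
tong [0.445 0.159 0.012]
hand [0.47  0.268 0.1  ]
stand [ 0.575 -0.174  0.08 ]
bottle [0.67  0.457 0.13 ]
pot [0.451 0.44  0.044]
bin [0.393 0.003 0.045]
tape [0.679 0.004 0.019]
box corner [0.732 0.164 0.1  ]
edge [0.331 0.083 0.   ]
```

View pics/crop0.png

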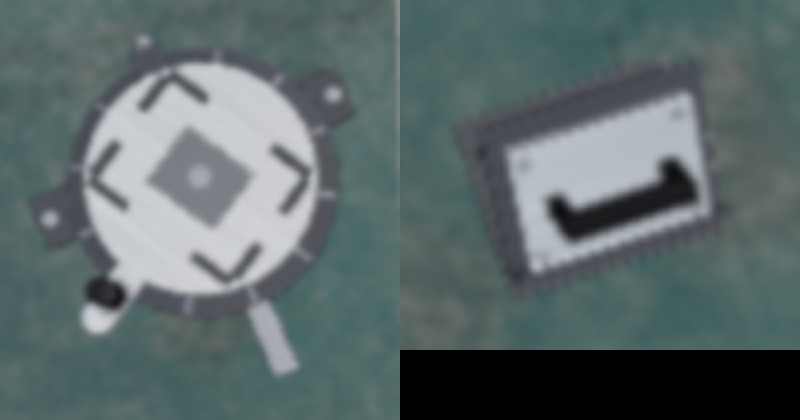

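Left crop: the turntable centre is at crop (200,178), the handle top at (105,292) and the tongue end at (287,370), so the handle is about -60° from the tongue. Right crop: the white cover has its black bar towards the lower right, and the stand's front faces the robot. Now I'll measure precisely, with an enlarged scene view.

```bash
cat > m.py <<'E'
from h import *
from scipy.optimize import least_squares
def circ(P,r=None):
    f=lambda p:np.hypot(P[:,0]-p[0],P[:,1]-p[1])-p[2]
    return least_squares(f,[*P.mean(0),.09],loss='soft_l1',f_scale=.001)
def blob(m,near):
    n,l,s,ce=cv2.connectedComponentsWithStats(m.astype(np.uint8),connectivity=4)
    i=l[near[1],near[0]]; return (l==i).astype(np.uint8),s[i],ce[i]
def hullpts(m): 
    k=max(cv2.findContours(m,cv2.RETR_EXTERNAL,cv2.CHAIN_APPROX_NONE)[0],key=cv2.contourArea); return k[:,0,:]
E
python3 - <<'E'
from m import *
for n,near in(('top0',(220,200)),('scene0',(225,222))):
    c=load(n); f=c['frame'].astype(int); g=f.min(2)
    print(n,f[near[1],near[0]])
    m,s,ce=blob(g>120,near); print(s,ce)
    k=hullpts(m).astype(float); P=np.array([onz(c,u,v,.036)[:2] for u,v in k])
    r=circ(P); print('axis',r.x, np.median(abs(r.fun)))
c=load('scene0'); f=c['frame']
for (x0,y0,x1,y1) in [(205,205,285,260),(295,155,350,205)]: pass
A=cv2.resize(f[200:265,200:290],None,fx=4.4,fy=4.4,interpolation=cv2.INTER_CUBIC); B=cv2.resize(f[150:215,295:350],None,fx=6,fy=6,interpolation=cv2.INTER_CUBIC)
h=max(A.shape[0],B.shape[0]); p=lambda I:cv2.copyMakeBorder(I,0,h-I.shape[0],0,0,cv2.BORDER_CONSTANT)
cv2.imwrite('pics/crop1.png',np.hstack([p(A),p(B)])[:,:,::-1]); print(A.shape)
E
```

```text
top0 [197 202 206]
[ 206  185   62   60 2596] [234.74576271 214.84360555]
axis [0.55871869 0.20761398 0.0834096 ] 0.0014064696803652507
scene0 [159 173 181]
[212 212  53  33 844] [238.51540284 227.95616114]
axis [0.5541173  0.2085319  0.07429239] 0.010245622273723734
(286, 396, 3)
```

View pics/crop1.png

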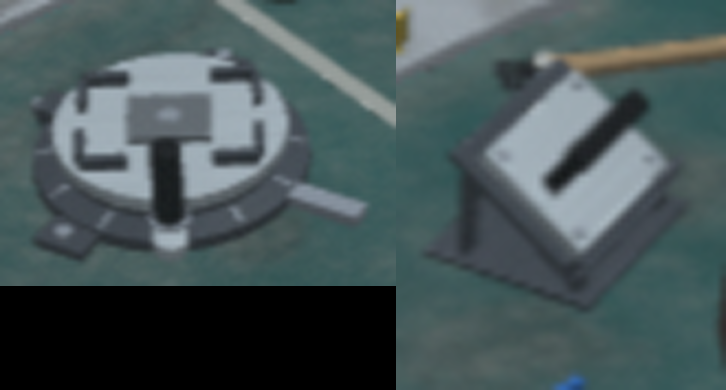

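Scene crop: the handle post stands at crop (168,180), and the nest is aligned with the -60° arm. The cover's corners (crop px) are left (482,152), top (570,65), right (683,165) and bottom (580,258). I'll triangulate those.

Run:
```python
from m import *
t=load('top0'); s=load('scene0')
T=np.array([[351.4,200],[388.4,188.4],[392.6,212.4],[356.4,224.4]])
S=np.array([[(x-396)/6+295,y/6+150] for x,y in[(482,152),(570,65),(683,165),(580,258)]])
def tri(a,b):
    A=[];B=[]
    for c,p in((t,a),(s,b)):
        o,d=ray(c,*p); d/=np.linalg.norm(d); M=np.eye(3)-np.outer(d,d); A.append(M);B.append(M@o)
    A=np.vstack(A);return np.linalg.lstsq(A,np.hstack(B),rcond=None)[0]
P=np.array([tri(a,b) for a,b in zip(T,S)]); print(P.round(4))
print('sides',[np.linalg.norm(P[i]-P[i-1]).round(4) for i in range(4)])
c=P.mean(0); y=(P[0]-P[1]+P[3]-P[2]); y/=np.linalg.norm(y); x=P[0]-P[3]+P[1]-P[2]; x/=np.linalg.norm(x); n=np.cross(x,y)
print('c',c,'x',x,'y',y,'n',n,'tilt',np.degrees(np.arccos(n[2])),'yaw x',np.degrees(np.arctan2(x[1],x[0])),'yaw y-90',np.degrees(np.arctan2(y[1],y[0]))-90)
ax=np.array([.5587,.2076])
e=onz(t,256.7,263,.012)[:2];b=onz(t,250.5,247.5,.012)[:2]
for q in(e,b): print('tongue',q,np.linalg.norm(q-ax),'yaw',np.degrees(np.arctan2(*(ax-q)[::-1])))
# handle: dark blob top
g=t['frame'].astype(int).max(2); m,st,ce=blob(g<60,(211,243)); print(st,ce)
for z in(.07,.085): 
    q=onz(t,*ce,z)[:2]; print('handle',q,np.linalg.norm(q-ax),np.degrees(np.arctan2(*(ax-q)[::-1])))
# nest pad (grey) centre
print('pad',[onz(t,185+x/4,170+y/4,.043).round(4) for x,y in((200,178),)])
# tongue mask
f=t['frame'].astype(int); roi=np.zeros(g.shape,bool); roi[247:266,246:262]=1
mm=(f.min(2)>110)&roi; v,u=np.nonzero(mm); W=np.array([onz(t,a,b,.012)[:2] for a,b in zip(u,v)]); 
w,V=np.linalg.eigh(np.cov(W.T)); print('tongue n',len(W),W.mean(0),np.degrees(np.arctan2(*(ax-W.mean(0))[::-1])),V[:,1])
```

```text
[[ 0.587  -0.1235  0.0784]
 [ 0.618  -0.2272  0.0816]
 [ 0.5518 -0.2518  0.0318]
 [ 0.5228 -0.1427  0.0289]]
sides [np.float64(0.0833), np.float64(0.1083), np.float64(0.0864), np.float64(0.1129)]
c [ 0.56988862 -0.18628484  0.05516841] x [0.76883053 0.25810087 0.58505005] y [-0.2714492   0.96206169 -0.02743426] n [-0.56993504 -0.13771907  0.80972367] tilt 35.93105775240867 yaw x 18.557201181926057 yaw y-90 15.756605768288253
tongue [0.41898883 0.1484318 ] 0.1517237130415306 yaw 22.952837254582015
tongue [0.46419201 0.16566598] 0.10339353318021739 yaw 23.927281432325792
[207 240   9   7  43] [210.79069767 242.86046512]
handle [0.47706232 0.27291621] 0.10455103130059339 -38.662403933012286
handle [0.47624094 0.27087007] 0.10393554708862074 -37.4986924749344
pad [array([0.5581, 0.2069, 0.043 ])]
tongue n 122 [0.443234   0.15906078] 22.80075243138689 [-0.90365911 -0.42825252]
```

```bash
cat > p.py <<'E'
from h import *
AX=np.array([.5587,.2076]); YB=22.8
def down(yaw): # tool z down, tool x at yaw (deg)
    y=np.radians(yaw); x=np.array([np.cos(y),np.sin(y),0]); z=np.array([0,0,-1.]); return R.from_matrix(np.c_[x,np.cross(z,x),z])
def cur():
    s=sense(); return np.array(s['eef_pos']),R.from_quat(s['tool_rot']),s
def rows(p1,R1,n,maxr=10):
    p,r,s=cur(); d=p1-p; w=(r.inv()*R1).as_rotvec(degrees=True)
    print('t',s['time_s'],'p',p.round(4),'dist',np.linalg.norm(d).round(4),'rot',np.linalg.norm(w).round(2),'force',s['force'].round(1),'w',s['gripper_width'].round(4))
    for k in range(min(n,maxr)):
        Rk=r*R.from_rotvec(w*k/n,degrees=True)
        print(Rk.inv().apply(d/n).round(4),(w/n).round(2))
E
python3 -c "
from p import *
rows(np.array([.4753,.2714,.36]),down(52.6),18,18)"
```

```text
Traceback (most recent call last):
  File "p.py", line 9, in rows
    print('t',s['time_s'],'p',p.round(4),'dist',np.linalg.norm(d).round(4),'rot',np.linalg.norm(w).round(2),'force',s['force'].round(1),'w',s['gripper_width'].round(4))
                                                                                                                                            ^^^^^^^^^^^^^^^^^^^^^^^^
AttributeError: 'float' object has no attribute 'round'
```

```bash
sed -i "s/s\['gripper_width'\].round(4)/round(s['gripper_width'],4)/" p.py
python3 -c "
from p import *
rows(np.array([.4753,.2714,.36]),down(52.6),18,18)"
```

```text
t 0.1 p [ 0.2767 -0.56    0.4035] dist 0.8559 rot 116.31 force [ 0.5 -0.1  0.4] w 0.0854
[-0.0365 -0.0303  0.0025] [-0.01  0.   -6.46]
[-0.0329 -0.0343  0.0025] [-0.01  0.   -6.46]
[-0.0288 -0.0377  0.0025] [-0.01  0.   -6.46]
[-0.0244 -0.0408  0.0025] [-0.01  0.   -6.46]
[-0.0196 -0.0432  0.0025] [-0.01  0.   -6.46]
[-0.0146 -0.0452  0.0025] [-0.01  0.   -6.46]
[-0.0095 -0.0465  0.0025] [-0.01  0.   -6.46]
[-0.0042 -0.0473  0.0025] [-0.01  0.   -6.46]
[ 0.0012 -0.0475  0.0024] [-0.01  0.   -6.46]
[ 0.0065 -0.047   0.0024] [-0.01  0.   -6.46]
[ 0.0118 -0.046   0.0024] [-0.01  0.   -6.46]
[ 0.0169 -0.0444  0.0024] [-0.01  0.   -6.46]
[ 0.0218 -0.0422  0.0024] [-0.01  0.   -6.46]
[ 0.0264 -0.0395  0.0024] [-0.01  0.   -6.46]
[ 0.0306 -0.0363  0.0024] [-0.01  0.   -6.46]
[ 0.0345 -0.0326  0.0024] [-0.01  0.   -6.46]
[ 0.038  -0.0285  0.0024] [-0.01  0.   -6.46]
[ 0.0409 -0.0241  0.0024] [-0.01  0.   -6.46]
```

>>> step_arm(targets=[{"dx": -0.036, "dy": -0.03, "dz": 0.002, "rz": -6.5, "claw": 55}, {"dx": -0.033, "dy": -0.034, "dz": 0.002, "rz": -6.5, "claw": 55}, {"dx": -0.029, "dy": -0.038, "dz": 0.002, "rz": -6.5, "claw": 55}, {"dx": -0.024, "dy": -0.041, "dz": 0.002, "rz": -6.5, "claw": 55}, {"dx": -0.02, "dy": -0.043, "dz": 0.002, "rz": -6.5, "claw": 55}])

```text
$.targets[0]: bad value
```

>>> step_arm(targets=[{"dx": -0.015, "dy": -0.045, "dz": 0.002, "rz": -6.5}, {"dx": -0.01, "dy": -0.046, "dz": 0.002, "rz": -6.5}, {"dx": -0.004, "dy": -0.047, "dz": 0.002, "rz": -6.5}, {"dx": 0.001, "dy": -0.047, "dz": 0.002, "rz": -6.5}, {"dx": 0.006, "dy": -0.047, "dz": 0.002, "rz": -6.5}])

```text
$.targets[0]: bad value
```

```bash
python3 -c "
from p import *
rows(np.array([.4753,.2714,.31]),down(52.6),10,10)"
```

```text
t 0.1 p [ 0.2767 -0.56    0.4035] dist 0.8599 rot 116.31 force [ 0.5 -0.1  0.4] w 0.0854
[-0.0657 -0.0546  0.0095] [-1.000e-02  1.000e-02 -1.163e+01]
[-0.0534 -0.0668  0.0095] [-1.000e-02  1.000e-02 -1.163e+01]
[-0.0388 -0.0761  0.0095] [-1.000e-02  1.000e-02 -1.163e+01]
[-0.0227 -0.0824  0.0094] [-1.000e-02  1.000e-02 -1.163e+01]
[-0.0056 -0.0853  0.0094] [-1.000e-02  1.000e-02 -1.163e+01]
[ 0.0117 -0.0847  0.0094] [-1.000e-02  1.000e-02 -1.163e+01]
[ 0.0286 -0.0806  0.0094] [-1.000e-02  1.000e-02 -1.163e+01]
[ 0.0442 -0.0732  0.0094] [-1.000e-02  1.000e-02 -1.163e+01]
[ 0.0581 -0.0627  0.0094] [-1.000e-02  1.000e-02 -1.163e+01]
[ 0.0695 -0.0498  0.0093] [-1.000e-02  1.000e-02 -1.163e+01]
```

>>> step_arm(targets=[{"dx": -0.036, "dy": -0.03, "dz": 0.002, "rx": 0, "ry": 0, "rz": -6.5, "claw": 55}, {"dx": -0.033, "dy": -0.034, "dz": 0.002, "rx": 0, "ry": 0, "rz": -6.5, "claw": 55}, {"dx": -0.029, "dy": -0.038, "dz": 0.002, "rx": 0, "ry": 0, "rz": -6.5, "claw": 55}, {"dx": -0.024, "dy": -0.041, "dz": 0.002, "rx": 0, "ry": 0, "rz": -6.5, "claw": 55}, {"dx": -0.02, "dy": -0.043, "dz": 0.002, "rx": 0, "ry": 0, "rz": -6.5, "claw": 55}])

```text
time_s: 0.6
eef_pos: [0.329, -0.3266, 0.3896]
tool_rot: [0.965, -0.263, -0.002, -0.002]
force: [-0.0, 0.2, -0.4]
gripper_width: 0.0472
```

>>> step_arm(targets=[{"dx": -0.015, "dy": -0.045, "dz": 0.002, "rx": 0, "ry": 0, "rz": -6.5, "claw": 55}, {"dx": -0.01, "dy": -0.046, "dz": 0.002, "rx": 0, "ry": 0, "rz": -6.5, "claw": 55}, {"dx": -0.004, "dy": -0.047, "dz": 0.002, "rx": 0, "ry": 0, "rz": -6.5, "claw": 55}, {"dx": 0.001, "dy": -0.047, "dz": 0.002, "rx": 0, "ry": 0, "rz": -6.5, "claw": 55}, {"dx": 0.006, "dy": -0.047, "dz": 0.002, "rx": 0, "ry": 0, "rz": -6.5, "claw": 55}])

```text
time_s: 1.1
eef_pos: [0.375, -0.0854, 0.3783]
tool_rot: [1.0, 0.028, -0.001, -0.003]
force: [0.9, -0.2, 0.1]
gripper_width: 0.0469
```

```bash
python3 -c "
from p import *
rows(np.array([.4753,.2714,.31]),down(52.6),10,10)"
```

```text
t 1.1 p [ 0.375  -0.0854  0.3783] dist 0.3768 rot 49.43 force [ 0.9 -0.2  0.1] w 0.0469
[ 0.012 -0.035  0.007] [-0.04 -0.01 -4.94]
[ 0.015  -0.0339  0.007 ] [-0.04 -0.01 -4.94]
[ 0.0178 -0.0325  0.007 ] [-0.04 -0.01 -4.94]
[ 0.0206 -0.0308  0.007 ] [-0.04 -0.01 -4.94]
[ 0.0232 -0.0289  0.0069] [-0.04 -0.01 -4.94]
[ 0.0256 -0.0268  0.0069] [-0.04 -0.01 -4.94]
[ 0.0278 -0.0245  0.0069] [-0.04 -0.01 -4.94]
[ 0.0298 -0.022   0.0069] [-0.04 -0.01 -4.94]
[ 0.0316 -0.0194  0.0069] [-0.04 -0.01 -4.94]
[ 0.0331 -0.0166  0.0068] [-0.04 -0.01 -4.94]
```

Tracking is good. I'll continue.

>>> step_arm(targets=[{"dx": 0.012, "dy": -0.035, "dz": 0.007, "rx": 0, "ry": 0, "rz": -4.9, "claw": 55}, {"dx": 0.015, "dy": -0.034, "dz": 0.007, "rx": 0, "ry": 0, "rz": -4.9, "claw": 55}, {"dx": 0.018, "dy": -0.032, "dz": 0.007, "rx": 0, "ry": 0, "rz": -4.9, "claw": 55}, {"dx": 0.021, "dy": -0.031, "dz": 0.007, "rx": 0, "ry": 0, "rz": -4.9, "claw": 55}, {"dx": 0.023, "dy": -0.029, "dz": 0.007, "rx": 0, "ry": 0, "rz": -4.9, "claw": 55}])

```text
time_s: 1.6
eef_pos: [0.4229, 0.1032, 0.3431]
tool_rot: [0.968, 0.25, 0.001, -0.003]
force: [0.5, -0.2, 0.8]
gripper_width: 0.047
```

>>> step_arm(targets=[{"dx": 0.026, "dy": -0.027, "dz": 0.007, "rx": 0, "ry": 0, "rz": -4.9, "claw": 55}, {"dx": 0.028, "dy": -0.024, "dz": 0.007, "rx": 0, "ry": 0, "rz": -4.9, "claw": 55}, {"dx": 0.03, "dy": -0.022, "dz": 0.007, "rx": 0, "ry": 0, "rz": -4.9, "claw": 55}, {"dx": 0.032, "dy": -0.019, "dz": 0.007, "rx": 0, "ry": 0, "rz": -4.9, "claw": 55}, {"dx": 0.033, "dy": -0.017, "dz": 0.007, "rx": 0, "ry": 0, "rz": -4.9, "claw": 55}])

```text
time_s: 2.1
eef_pos: [0.469, 0.2915, 0.3054]
tool_rot: [0.889, 0.459, 0.0, -0.002]
force: [-0.1, -0.4, -0.0]
gripper_width: 0.0474
```

```bash
python3 -c "
from p import *
rows(np.array([.4753,.2714,.228]),down(52.6),4)
shot('scene','s1.png'); f=load('s1')['frame'][120:280,150:330]; cv2.imwrite('pics/s1c.png',cv2.resize(f,None,fx=3,fy=3)[:,:,::-1])"
```

```text
t 2.1 p [0.469  0.2915 0.3054] dist 0.0802 rot 2.01 force [-0.1 -0.4 -0. ] w 0.0474
[-0.0032  0.0043  0.0193] [-0.05 -0.03  0.5 ]
[-0.0032  0.0043  0.0193] [-0.05 -0.03  0.5 ]
[-0.0031  0.0043  0.0193] [-0.05 -0.03  0.5 ]
[-0.0031  0.0043  0.0193] [-0.05 -0.03  0.5 ]
```

View pics/s1c.png

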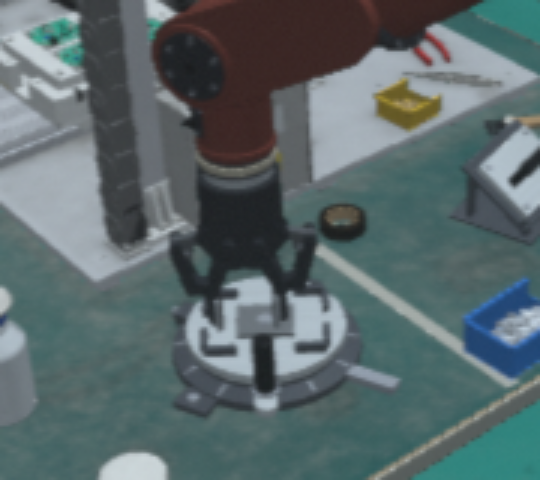

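The gripper is above the handle (at about (262,360) in the crop), off by roughly 20 mm laterally. I'll correct that, then descend.

>>> step_arm(targets=[{"dx": -0.012, "dy": 0.016, "dz": 0, "rx": 0, "ry": 0, "rz": 2, "claw": 55}, {"dx": 0, "dy": 0, "dz": 0, "rx": 0, "ry": 0, "rz": 0, "claw": 55}])

```text
time_s: 2.35
eef_pos: [0.4753, 0.2778, 0.3023]
tool_rot: [0.895, 0.446, -0.0, -0.004]
force: [-0.5, -0.8, -0.5]
gripper_width: 0.047
```

```bash
python3 -c "
from p import *
rows(np.array([.4753,.2714,.228]),down(52.6),1)"
```

```text
t 2.35 p [0.4753 0.2778 0.3023] dist 0.0746 rot 0.61 force [-0.5 -0.8 -0.5] w 0.047
[-0.0053  0.0044  0.0743] [-0.45 -0.19  0.38]
```

>>> step_arm(targets=[{"dx": -0.005, "dy": 0.004, "dz": 0.02, "rx": -0.4, "ry": -0.2, "rz": 0.4, "claw": 55}, {"dx": 0, "dy": 0, "dz": 0.025, "rx": 0, "ry": 0, "rz": 0, "claw": 55}, {"dx": 0, "dy": 0, "dz": 0.025, "rx": 0, "ry": 0, "rz": 0, "claw": 55}, {"dx": 0, "dy": 0, "dz": 0, "rx": 0, "ry": 0, "rz": 0, "claw": 55}])

```text
time_s: 2.75
eef_pos: [0.4757, 0.2673, 0.2321]
tool_rot: [0.898, 0.439, 0.001, -0.0]
force: [-1.1, -0.5, -0.9]
gripper_width: 0.0469
```

```bash
python3 -c "
from p import *
rows(np.array([.4753,.2714,.228]),down(52.6),1)"
```

```text
t 2.75 p [0.4757 0.2673 0.2321] dist 0.0058 rot 0.5 force [-1.1 -0.5 -0.9] w 0.0469
[ 0.0029 -0.0028  0.0041] [ 0.01 -0.1  -0.49]
```

>>> step_arm(targets=[{"dx": 0.003, "dy": -0.003, "dz": 0.003, "rx": 0, "ry": 0, "rz": -0.5, "claw": 15}, {"dx": 0, "dy": 0, "dz": 0, "rx": 0, "ry": 0, "rz": 0, "claw": 15}, {"dx": 0, "dy": 0, "dz": 0, "rx": 0, "ry": 0, "rz": 0, "claw": 15}, {"dx": 0, "dy": 0, "dz": 0, "rx": 0, "ry": 0, "rz": 0, "claw": 15}], force=30)

```text
time_s: 3.15
eef_pos: [0.4754, 0.2712, 0.23]
tool_rot: [0.897, 0.442, 0.003, -0.001]
force: [1.8, 1.9, -7.4]
gripper_width: 0.0211
```

```bash
python3 -c "
from p import *
rows(np.array([.4753,.2714,.228]),down(52.6),1)
p,r,s=cur(); d=p[:2]-AX; print(np.linalg.norm(d),np.degrees(np.arctan2(-d[1],-d[0])),s['ft_torque'])"
```

```text
t 3.15 p [0.4754 0.2712 0.23  ] dist 0.0021 rot 0.37 force [ 1.8  1.9 -7.4] w 0.0211
[ 0.0001 -0.0002  0.002 ] [ 0.01 -0.33 -0.16]
0.10479062357244402 -37.35528532805437 [ 0.10627202 -0.17795117 -0.02195093]
```

>>> step_arm(targets=[{"dx": -0.009, "dy": 0.0004, "dz": 0, "rx": 0, "ry": 0, "rz": -5, "claw": 15}, {"dx": -0.009, "dy": 0.0004, "dz": 0, "rx": 0, "ry": 0, "rz": -5, "claw": 15}, {"dx": -0.009, "dy": 0.0004, "dz": 0, "rx": 0, "ry": 0, "rz": -5, "claw": 15}, {"dx": -0.009, "dy": 0.0004, "dz": 0, "rx": 0, "ry": 0, "rz": -5, "claw": 15}, {"dx": -0.009, "dy": 0.0004, "dz": 0, "rx": 0, "ry": 0, "rz": -5, "claw": 15}])

```text
time_s: 3.65
eef_pos: [0.4561, 0.2279, 0.2301]
tool_rot: [0.774, 0.633, 0.0, 0.002]
force: [4.0, -2.7, -7.1]
gripper_width: 0.021
```

```bash
cat > a.py <<'E'
from p import *
p,r,s=cur(); d=p[:2]-AX; x=r.apply([1,0,0])
print('rad',np.linalg.norm(d),'ang',np.degrees(np.arctan2(-d[1],-d[0]))-YB,'toolyaw-90-base',np.degrees(np.arctan2(x[1],x[0]))-90-YB,s['force'].round(1),s['ft_torque'].round(2),p.round(4))
E
python3 a.py
```

```text
rad 0.10454233915150371 ang -33.99725462235564 toolyaw-90-base -34.317624245875834 [ 4.  -2.7 -7.1] [-0.21 -0.43  0.06] [0.4561 0.2279 0.2301]
```

Excellent tracking; it is at -34°.

>>> step_arm(targets=[{"dx": -0.009, "dy": 0.0004, "dz": 0, "rx": 0, "ry": 0, "rz": -5, "claw": 15}, {"dx": -0.009, "dy": 0.0004, "dz": 0, "rx": 0, "ry": 0, "rz": -5, "claw": 15}, {"dx": -0.009, "dy": 0.0004, "dz": 0, "rx": 0, "ry": 0, "rz": -5, "claw": 15}, {"dx": -0.009, "dy": 0.0004, "dz": 0, "rx": 0, "ry": 0, "rz": -5, "claw": 15}, {"dx": -0.007, "dy": 0.0004, "dz": 0, "rx": 0, "ry": 0, "rz": -4, "claw": 15}])

```text
time_s: 4.15
eef_pos: [0.4569, 0.1825, 0.23]
tool_rot: [0.62, 0.784, 0.002, 0.004]
force: [3.8, -2.0, -8.5]
gripper_width: 0.0212
```

```bash
python3 a.py
```

```text
rad 0.10488693046343438 ang -8.96501742586566 toolyaw-90-base -9.478231727221061 [ 3.8 -2.  -8.5] [ 0.08 -0.27 -0.18] [0.4569 0.1825 0.23  ]
```

>>> step_arm(targets=[{"dx": -0.008, "dy": 0.0004, "dz": 0, "rx": 0, "ry": 0, "rz": -4.5, "claw": 15}, {"dx": -0.005, "dy": 0.0002, "dz": 0, "rx": 0, "ry": 0, "rz": -3, "claw": 15}, {"dx": 0, "dy": 0, "dz": 0, "rx": 0, "ry": 0, "rz": 0, "claw": 15}])

```text
time_s: 4.45
eef_pos: [0.4614, 0.1677, 0.23]
tool_rot: [0.566, 0.825, 0.001, 0.005]
force: [3.6, 2.0, -8.8]
gripper_width: 0.0209
```

```bash
python3 a.py
```

```text
rad 0.10510493295026387 ang -0.5121752104910158 toolyaw-90-base -1.7099421808220008 [ 3.6  2.  -8.8] [ 0.53 -0.04  0.19] [0.4614 0.1677 0.23  ]
```

>>> step_arm(targets=[{"dx": 0, "dy": 0, "dz": 0, "rx": 0, "ry": 0, "rz": 0, "claw": 60}, {"dx": 0, "dy": 0, "dz": 0, "rx": 0, "ry": 0, "rz": 0, "claw": 60}, {"dx": 0, "dy": 0, "dz": -0.02, "rx": 0, "ry": 0, "rz": 0, "claw": 60}, {"dx": 0, "dy": 0, "dz": -0.04, "rx": 0, "ry": 0, "rz": 0, "claw": 60}, {"dx": 0, "dy": 0, "dz": -0.04, "rx": 0, "ry": 0, "rz": 0, "claw": 60}])

```text
time_s: 4.95
eef_pos: [0.4585, 0.1687, 0.3311]
tool_rot: [0.567, 0.824, -0.003, 0.002]
force: [1.6, -1.0, 0.5]
gripper_width: 0.0511
```

>>> step_arm(targets=[{"dx": 0.045, "dy": 0, "dz": -0.02, "rx": 0, "ry": 0, "rz": 8, "claw": 60}, {"dx": 0.045, "dy": 0, "dz": -0.01, "rx": 0, "ry": 0, "rz": 8, "claw": 60}])

```text
time_s: 5.15
eef_pos: [0.4367, 0.2489, 0.3677]
tool_rot: [0.675, 0.737, 0.003, 0.007]
force: [1.2, 0.3, 0.1]
gripper_width: 0.0512
```

```bash
python3 a.py
```

```text
rad 0.12876368512493802 ang -41.4856629818782 toolyaw-90-base -17.778244760467576 [1.2 0.3 0.1] [-0.02 -0.02 -0.03] [0.4367 0.2489 0.3677]
```

```bash
cat >> p.py <<'E'
def cover(yaw=17.,tilt=35.):
    y,t=np.radians([yaw,tilt]); x=np.array([np.cos(t)*np.cos(y),np.cos(t)*np.sin(y),np.sin(t)]); yy=np.array([-np.sin(y),np.cos(y),0]); n=np.cross(x,yy)
    return R.from_matrix(np.c_[x,-yy,-n]),n
E
python3 -c "
from p import *
Rc,n=cover(); print(n)
rows(np.array([.4252,-.2306,.30]),Rc,13,13)"
```

```text
[-0.54851387 -0.16769752  0.81915204]
t 5.15 p [0.4367 0.2489 0.3677] dist 0.4843 rot 84.25 force [1.2 0.3 0.1] w 0.0512
[-0.0366 -0.0042  0.0054] [-1.76  2.24  5.82]
[-0.0371 -0.0006  0.0038] [-1.76  2.24  5.82]
[-0.037   0.0031  0.0024] [-1.76  2.24  5.82]
[-0.0366  0.0068  0.0011] [-1.76  2.24  5.82]
[-0.0358  0.0104 -0.    ] [-1.76  2.24  5.82]
[-0.0345  0.014  -0.001 ] [-1.76  2.24  5.82]
[-0.0328  0.0175 -0.0018] [-1.76  2.24  5.82]
[-0.0308  0.0208 -0.0025] [-1.76  2.24  5.82]
[-0.0284  0.0239 -0.003 ] [-1.76  2.24  5.82]
[-0.0257  0.0268 -0.0032] [-1.76  2.24  5.82]
[-0.0228  0.0293 -0.0033] [-1.76  2.24  5.82]
[-0.0195  0.0316 -0.0032] [-1.76  2.24  5.82]
[-0.0161  0.0335 -0.0029] [-1.76  2.24  5.82]
```

>>> step_arm(targets=[{"dx": -0.037, "dy": -0.004, "dz": 0.005, "rx": -1.8, "ry": 2.2, "rz": 5.8, "claw": 60}, {"dx": -0.037, "dy": -0.001, "dz": 0.004, "rx": -1.8, "ry": 2.2, "rz": 5.8, "claw": 60}, {"dx": -0.037, "dy": 0.003, "dz": 0.002, "rx": -1.8, "ry": 2.2, "rz": 5.8, "claw": 60}, {"dx": -0.037, "dy": 0.007, "dz": 0.001, "rx": -1.8, "ry": 2.2, "rz": 5.8, "claw": 60}, {"dx": -0.036, "dy": 0.01, "dz": 0, "rx": -1.8, "ry": 2.2, "rz": 5.8, "claw": 60}])

```text
time_s: 5.65
eef_pos: [0.432, 0.077, 0.3536]
tool_rot: [0.827, 0.544, 0.141, -0.012]
force: [-0.0, 0.1, 0.4]
gripper_width: 0.0513
```

>>> step_arm(targets=[{"dx": -0.034, "dy": 0.014, "dz": -0.001, "rx": -1.8, "ry": 2.2, "rz": 5.8, "claw": 60}, {"dx": -0.033, "dy": 0.017, "dz": -0.002, "rx": -1.8, "ry": 2.2, "rz": 5.8, "claw": 60}, {"dx": -0.031, "dy": 0.021, "dz": -0.002, "rx": -1.8, "ry": 2.2, "rz": 5.8, "claw": 60}])

```text
time_s: 5.95
eef_pos: [0.4307, -0.0359, 0.3404]
tool_rot: [0.89, 0.4, 0.216, -0.024]
force: [0.8, -0.5, -1.3]
gripper_width: 0.0513
```

```bash
python3 -c "
from p import *
Rc,n=cover()
shot('scene','s2.png');c=shot('top','t2.png')
a=lambda I,s:cv2.resize(I,(400,300),interpolation=cv2.INTER_CUBIC)
s=load('s2')['frame']; t=c['frame']
I=np.vstack([np.hstack([a(t[185:275,185:305],0),a(s[200:263,200:284],0)]),np.hstack([a(t[165:255,330:450],0),a(s[145:220,290:390],0)])]); cv2.imwrite('pics/v2.png',I[:,:,::-1])
rows(np.array([.4252,-.2306,.30]),Rc,5,5)"
```

```text
t 6.05 p [ 0.4307 -0.0382  0.3398] dist 0.1965 rot 31.69 force [-1.   0.7  0.9] w 0.0512
[-0.0308  0.0244 -0.0013] [-1.62  1.78  5.86]
[-0.0281  0.0275 -0.0015] [-1.62  1.78  5.86]
[-0.0251  0.0302 -0.0015] [-1.62  1.78  5.86]
[-0.0218  0.0327 -0.0014] [-1.62  1.78  5.86]
[-0.0183  0.0348 -0.001 ] [-1.62  1.78  5.86]
```

View pics/v2.png

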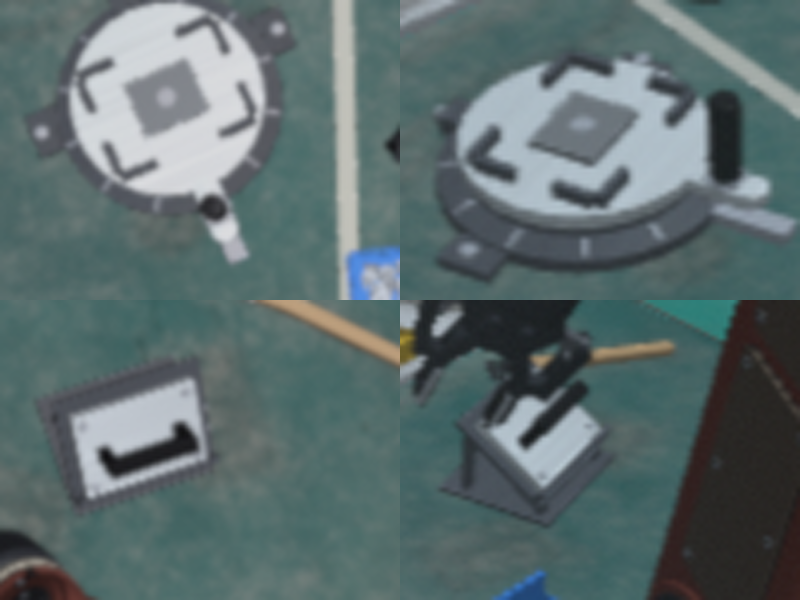

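The turntable rests with its arm over the tongue (top view: handle (212,208) and tongue (235,250) are in line with the centre). The cover sits undisturbed on its stand. I'll check the predicted bar and the nest yaw against the images.

Run:
```python
from p import *; from m import *
Rc,n=cover(); M=Rc.as_matrix(); g0=np.array([.5541,-.1912,.0789])
t=load('t2'); s=load('scene0')
# predicted bar-top corners vs dark blob
for c,near in((t,None),(s,None)):
    q=np.array([g0+M@np.array([sx*.008,sy*.04,-.007]) for sx,sy in((1,1),(1,-1),(-1,-1),(-1,1))])
    u=proj(c,q); print('pred',u.round(1).tolist(),'ctr',proj(c,g0)[0].round(1))
    cen=proj(c,g0)[0].round().astype(int)
    mk,st,ce=blob(c['frame'].max(2)<62,(cen[0],cen[1])); print('blob',st,ce.round(1),cv2.minAreaRect(hullpts(mk)))
# nest yaw: pad grey (top)
f=t['frame'].astype(int); pc=proj(t,[*AX,.043])[0]; print('pad pred px',pc, f[int(pc[1])+3,int(pc[0])+4])
roi=f[195:240,210:262]; gmask=((roi.max(2)>105)&(roi.max(2)<165)); mk,st,ce=blob(gmask,(int(pc[0])+5-210,int(pc[1])+3-195))
k=hullpts(mk)+[210,195]; W=np.array([onz(t,a,b,.043)[:2] for a,b in k],np.float32); print('pad',cv2.minAreaRect(W),W.mean(0),len(k))
# turntable circle
mk,st,ce=blob(f.min(2)>120,(225,205)); W=np.array([onz(t,a,b,.036)[:2] for a,b in hullpts(mk)]); r=circ(W); print('axis',r.x)
mk,st,ce=blob(f.max(2)<62,tuple(proj(t,[*(AX-.105*np.array([np.cos(np.radians(YB)),np.sin(np.radians(YB))])),.1])[0].round().astype(int)))
q=onz(t,*ce,.085)[:2]; print('handle',q,np.linalg.norm(q-AX),np.degrees(np.arctan2(*(AX-q)[::-1])))
```

```text
pred [[390.5, 205.6], [363.3, 214.6], [364.3, 219.4], [391.3, 210.5]] ctr [376.4 211.4]
blob [360 203  29  14 138] [375.1 210.6] ((374.2430114746094, 209.7636260986328), (7.580090522766113, 27.89473533630371), 72.34988403320312)
pred [[334.4, 164.3], [323.7, 174.6], [327.0, 178.0], [337.6, 167.5]] ctr [329.6 172.1]
blob [320 165  17  16  72] [328.9 172.2] ((328.0000305175781, 173.0), (4.242640495300293, 21.21320343017578), 45.0)
pad pred px [234.738258   214.31312569] [130 134 139]
pad ((0.5596258640289307, 0.20824864506721497), (0.04895759001374245, 0.056572649627923965), 22.39861297607422) [0.559981   0.20882843] 63
axis [0.55915719 0.20627543 0.08391833]
handle [0.46186718 0.16815889] 0.10455713791359715 22.161625477568645
```

>>> step_arm(targets=[{"dx": -0.031, "dy": 0.024, "dz": -0.001, "rx": -1.6, "ry": 1.8, "rz": 5.9, "claw": 60}, {"dx": -0.028, "dy": 0.027, "dz": -0.001, "rx": -1.6, "ry": 1.8, "rz": 5.9, "claw": 60}, {"dx": -0.025, "dy": 0.03, "dz": -0.001, "rx": -1.6, "ry": 1.8, "rz": 5.9, "claw": 60}, {"dx": -0.02, "dy": 0.03, "dz": -0.001, "rx": -1.6, "ry": 1.8, "rz": 5.9, "claw": 60}, {"dx": -0.01, "dy": 0.02, "dz": 0, "rx": -1.6, "ry": 1.8, "rz": 5.9, "claw": 60}])

```text
time_s: 6.55
eef_pos: [0.4291, -0.2104, 0.3079]
tool_rot: [0.942, 0.137, 0.304, -0.047]
force: [0.7, -0.5, 0.9]
gripper_width: 0.0509
```

```bash
cat > b.py <<'E'
from p import *; import sys
Rc,n=cover(17.3); g=np.array([.5529,-.1874,.0789]); 
rows(g+(.155+float(sys.argv[1]))*n,Rc,int(sys.argv[2]))
E
python3 b.py .08 3
```

```text
t 6.55 p [ 0.4291 -0.2104  0.3079] dist 0.0406 rot 1.06 force [ 0.7 -0.5  0.9] w 0.0509
[-0.0097  0.005   0.008 ] [ 0.05 -0.28 -0.21]
[-0.0097  0.005   0.008 ] [ 0.05 -0.28 -0.21]
[-0.0097  0.005   0.0081] [ 0.05 -0.28 -0.21]
```

>>> step_arm(targets=[{"dx": -0.012, "dy": 0.006, "dz": 0.008, "rx": 0, "ry": -0.3, "rz": -0.2, "claw": 60}, {"dx": -0.01, "dy": 0.005, "dz": 0.008, "rx": 0, "ry": -0.3, "rz": -0.2, "claw": 60}, {"dx": -0.006, "dy": 0.003, "dz": 0.008, "rx": 0, "ry": -0.3, "rz": -0.2, "claw": 60}, {"dx": 0, "dy": 0, "dz": 0, "rx": 0, "ry": 0, "rz": 0, "claw": 60}])

```text
time_s: 6.95
eef_pos: [0.4274, -0.228, 0.2746]
tool_rot: [0.943, 0.144, 0.298, -0.043]
force: [0.5, -0.3, 0.0]
gripper_width: 0.0511
```

```bash
python3 b.py 0 4; python3 -c "
from p import *
s=shot('scene','s3.png')['frame']; cv2.imwrite('pics/v3.png',cv2.resize(s[110:230,270:430],(800,600),interpolation=cv2.INTER_CUBIC)[:,:,::-1])"
```

```text
t 6.95 p [ 0.4274 -0.228   0.2746] dist 0.0811 rot 0.31 force [ 0.5 -0.3  0. ] w 0.0511
[-0.0011 -0.0004  0.0202] [ 0.06 -0.02  0.04]
[-0.0011 -0.0004  0.0202] [ 0.06 -0.02  0.04]
[-0.0011 -0.0004  0.0202] [ 0.06 -0.02  0.04]
[-0.0011 -0.0004  0.0203] [ 0.06 -0.02  0.04]
```

View pics/v3.png

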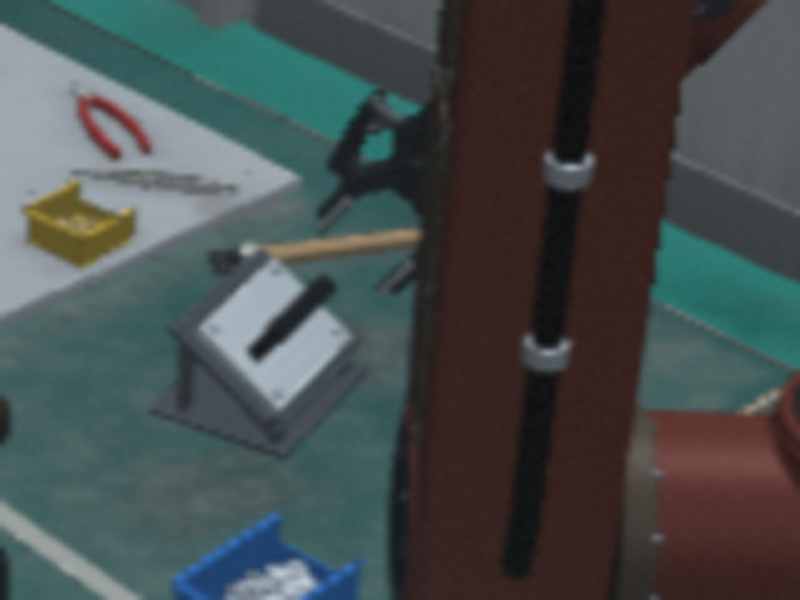

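The open fingertips are at (330,215) and (390,285) in the crop, straddling the approach line to the bar centre at (292,320). The cover is untouched. Approaching now.

>>> step_arm(targets=[{"dx": -0.002, "dy": 0, "dz": 0.02, "rx": 0, "ry": 0, "rz": 0, "claw": 60}, {"dx": -0.002, "dy": 0, "dz": 0.02, "rx": 0, "ry": 0, "rz": 0, "claw": 60}, {"dx": -0.001, "dy": 0, "dz": 0.02, "rx": 0, "ry": 0, "rz": 0, "claw": 60}, {"dx": 0, "dy": 0, "dz": 0.01, "rx": 0, "ry": 0, "rz": 0, "claw": 60}, {"dx": 0, "dy": 0, "dz": 0, "rx": 0, "ry": 0, "rz": 0, "claw": 60}])

```text
time_s: 7.5
eef_pos: [0.4674, -0.2152, 0.2191]
tool_rot: [0.941, 0.148, 0.302, -0.041]
force: [-0.7, 0.3, 0.6]
gripper_width: 0.0515
```

```bash
python3 b.py 0 1
```

```text
t 7.5 p [ 0.4674 -0.2152  0.2191] dist 0.0133 rot 0.96 force [-0.7  0.3  0.6] w 0.0515
[-0.0068 -0.0013  0.0114] [ 0.39 -0.51  0.71]
```

>>> step_arm(targets=[{"dx": -0.007, "dy": -0.001, "dz": 0.004, "rx": 0.4, "ry": -0.5, "rz": 0.7, "claw": 60}, {"dx": -0.001, "dy": 0, "dz": 0.006, "rx": 0, "ry": 0, "rz": 0, "claw": 60}, {"dx": 0, "dy": 0, "dz": 0, "rx": 0, "ry": 0, "rz": 0, "claw": 60}])

```text
time_s: 7.8
eef_pos: [0.4668, -0.2146, 0.2075]
tool_rot: [0.943, 0.144, 0.298, -0.045]
force: [0.3, 0.5, 0.2]
gripper_width: 0.0515
```

```bash
python3 b.py 0 1
```

```text
t 7.8 p [ 0.4668 -0.2146  0.2075] dist 0.0021 rot 0.13 force [0.3 0.5 0.2] w 0.0515
[ 0.0002 -0.0004  0.0021] [ 0.03 -0.09  0.09]
```

>>> step_arm(targets=[{"dx": 0, "dy": 0, "dz": 0.001, "rx": 0, "ry": 0, "rz": 0, "claw": 5}, {"dx": 0, "dy": 0, "dz": 0, "rx": 0, "ry": 0, "rz": 0, "claw": 5}, {"dx": 0, "dy": 0, "dz": 0, "rx": 0, "ry": 0, "rz": 0, "claw": 5}, {"dx": 0, "dy": 0, "dz": 0, "rx": 0, "ry": 0, "rz": 0, "claw": 5}], force=40)

```text
time_s: 8.2
eef_pos: [0.469, -0.2151, 0.2098]
tool_rot: [0.942, 0.144, 0.301, -0.045]
force: [-1.0, 0.3, -2.5]
gripper_width: 0.0154
```

```bash
python3 b.py 0 1
```

```text
t 8.2 p [ 0.469  -0.2151  0.2098] dist 0.0042 rot 0.46 force [-1.   0.3 -2.5] w 0.0154
[-0.0028 -0.0015  0.0028] [ 0.09 -0.44  0.09]
```

>>> step_arm(targets=[{"dx": 0, "dy": 0, "dz": -0.01, "rx": 0, "ry": 0, "rz": 0, "claw": 5}, {"dx": 0, "dy": 0, "dz": -0.02, "rx": 0, "ry": 0, "rz": 0, "claw": 5}, {"dx": 0, "dy": 0, "dz": -0.025, "rx": 0, "ry": 0, "rz": 0, "claw": 5}, {"dx": 0, "dy": 0, "dz": -0.025, "rx": 0, "ry": 0, "rz": 0, "claw": 5}, {"dx": 0.01, "dy": 0, "dz": -0.025, "rx": 0, "ry": 0, "rz": 0, "claw": 5}], force=60)

```text
time_s: 8.7
eef_pos: [0.4126, -0.2287, 0.2976]
tool_rot: [0.944, 0.144, 0.294, -0.049]
force: [-0.5, 0.5, -2.1]
gripper_width: 0.0148
```

```bash
python3 -c "
from p import *
rows(np.array([*AX,.36]),down(YB),12,12)"
```

```text
t 8.7 p [ 0.4126 -0.2287  0.2976] dist 0.4643 rot 35.04 force [-0.5  0.5 -2.1] w 0.0148
[ 0.0213 -0.0311  0.0087] [ 0.1  -2.89 -0.44]
[ 0.022  -0.0309  0.0077] [ 0.1  -2.89 -0.44]
[ 0.0226 -0.0307  0.0066] [ 0.1  -2.89 -0.44]
[ 0.0231 -0.0305  0.0055] [ 0.1  -2.89 -0.44]
[ 0.0236 -0.0303  0.0044] [ 0.1  -2.89 -0.44]
[ 0.024  -0.0301  0.0032] [ 0.1  -2.89 -0.44]
[ 0.0244 -0.0299  0.0021] [ 0.1  -2.89 -0.44]
[ 0.0247 -0.0298  0.0009] [ 0.1  -2.89 -0.44]
[ 0.025  -0.0296 -0.0003] [ 0.1  -2.89 -0.44]
[ 0.0251 -0.0294 -0.0015] [ 0.1  -2.89 -0.44]
[ 0.0253 -0.0292 -0.0028] [ 0.1  -2.89 -0.44]
[ 0.0253 -0.029  -0.004 ] [ 0.1  -2.89 -0.44]
```

>>> step_arm(targets=[{"dx": 0.021, "dy": -0.031, "dz": -0.004, "rx": 0, "ry": -2.9, "rz": -0.4, "claw": 5}, {"dx": 0.022, "dy": -0.031, "dz": -0.002, "rx": 0, "ry": -2.9, "rz": -0.4, "claw": 5}, {"dx": 0.023, "dy": -0.031, "dz": 0, "rx": 0, "ry": -2.9, "rz": -0.4, "claw": 5}, {"dx": 0.023, "dy": -0.03, "dz": 0.005, "rx": 0, "ry": -2.9, "rz": -0.4, "claw": 5}, {"dx": 0.024, "dy": -0.03, "dz": 0.004, "rx": 0, "ry": -2.9, "rz": -0.4, "claw": 5}])

```text
time_s: 9.2
eef_pos: [0.4555, -0.0546, 0.3511]
tool_rot: [0.973, 0.157, 0.167, -0.018]
force: [0.5, -0.5, -2.8]
gripper_width: 0.0149
```

>>> step_arm(targets=[{"dx": 0.024, "dy": -0.03, "dz": 0.003, "rx": 0, "ry": -2.9, "rz": -0.4, "claw": 5}, {"dx": 0.024, "dy": -0.03, "dz": 0.002, "rx": 0, "ry": -2.9, "rz": -0.4, "claw": 5}, {"dx": 0.025, "dy": -0.03, "dz": 0.001, "rx": 0, "ry": -2.9, "rz": -0.4, "claw": 5}, {"dx": 0.025, "dy": -0.03, "dz": 0, "rx": 0, "ry": -2.9, "rz": -0.4, "claw": 5}, {"dx": 0.02, "dy": -0.025, "dz": -0.002, "rx": 0, "ry": -2.9, "rz": -0.4, "claw": 5}])

```text
time_s: 9.7
eef_pos: [0.5146, 0.1262, 0.3698]
tool_rot: [0.984, 0.173, 0.035, 0.01]
force: [-0.3, -0.3, -3.0]
gripper_width: 0.0149
```

```bash
python3 -c "
from p import *
rows(np.array([*AX,.33]),down(YB),3)"
```

```text
t 9.7 p [0.5146 0.1262 0.3698] dist 0.1008 rot 4.99 force [-0.3 -0.3 -3. ] w 0.0149
[ 0.0222 -0.0209  0.0141] [ 0.63 -1.22 -0.94]
[ 0.0228 -0.0204  0.0138] [ 0.63 -1.22 -0.94]
[ 0.0235 -0.0199  0.0136] [ 0.63 -1.22 -0.94]
```

>>> step_arm(targets=[{"dx": 0.022, "dy": -0.02, "dz": 0.01, "rx": 0.6, "ry": -1.2, "rz": -0.9, "claw": 5}, {"dx": 0.02, "dy": -0.018, "dz": 0.01, "rx": 0.6, "ry": -1.2, "rz": -0.9, "claw": 5}, {"dx": 0.015, "dy": -0.013, "dz": 0.01, "rx": 0.6, "ry": -1.2, "rz": -0.9, "claw": 5}, {"dx": 0, "dy": 0, "dz": 0, "rx": 0, "ry": 0, "rz": 0, "claw": 5}])

```text
time_s: 10.1
eef_pos: [0.5509, 0.1983, 0.3394]
tool_rot: [0.98, 0.199, -0.002, 0.002]
force: [0.1, -0.3, -2.6]
gripper_width: 0.0147
```

```bash
python3 -c "
from p import *
rows(np.array([*AX,.30]),down(YB),1)
a=lambda I:cv2.resize(I,(400,400),interpolation=cv2.INTER_CUBIC)
s=shot('scene','s4.png')['frame'];t=shot('top','t4.png')['frame']; cv2.imwrite('pics/v4.png',np.hstack([a(s[150:260,190:300]),a(t[160:270,180:290])])[:,:,::-1])"
```

```text
t 10.1 p [0.5509 0.1983 0.3394] dist 0.0412 rot 0.37 force [ 0.1 -0.3 -2.6] w 0.0147
[ 0.011  -0.0056  0.0393] [0.19 0.29 0.12]
```

View pics/v4.png

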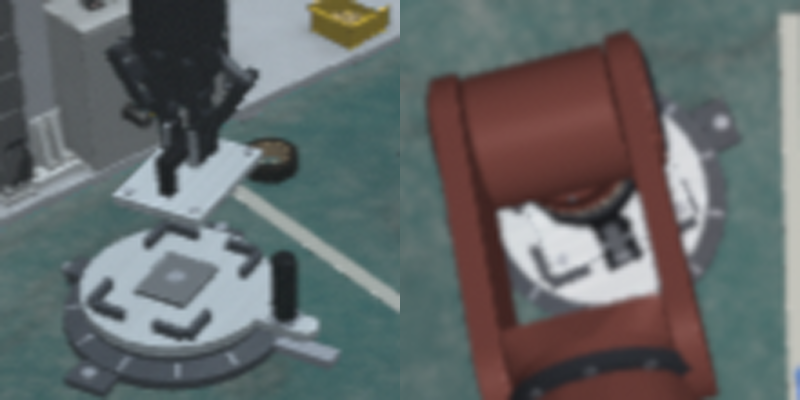

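The cover hangs level in the gripper above the nest. Its scene-crop corners are left (112,192), bottom (203,218) and right (262,150). I'll measure the cover's offset in the grip.

```bash
cat > off.py <<'E'
from p import *; from m import *; import sys
def off(fn,near,th=110):
    c=load(fn); p,r,s=cur(); f=c['frame'].astype(int)
    G=p+r.apply([0,0,.155])
    # tool x=plate x, tool y=-plate y, tool z=-n
    loc=np.array([[ .04,-.055,.029],[-.04,-.055,.029],[-.04,.055,.029],[.04,.055,.029]]) # plate corners (+,+),(-,+),(-,-),(+,-) top face
    W=G+r.apply(loc); u=proj(c,W); print('pred',u.round(1).tolist())
    mk,st,ce=blob(f.min(2)>th,near); k=hullpts(mk); print('blob',st,ce.round(1))
    # edge lines: fit to contour points near each of predicted edges 0-1 and 1-2 and 3-0
    for i,j in((0,1),(1,2),(3,0)):
        a,b=u[i],u[j]; e=(b-a)/np.linalg.norm(b-a); nn=np.array([-e[1],e[0]]); cen=u.mean(0)
        if nn@(cen-a)>0: nn=-nn   # outward
        q=k-a; tt=q@e/np.linalg.norm(b-a); dd=q@nn; sel=(tt>.12)&(tt<.88)&(abs(dd)<5)
        print('edge',i,j,'n',sel.sum(),'outward px',(np.median(dd[sel])+.5).round(2) if sel.any() else None,'slope',np.polyfit(tt[sel],dd[sel],1)[0].round(2) if sel.sum()>3 else None)
    # sensitivities px per mm
    for n,v in(('x',[.001,0,0]),('y',[0,.001,0]),('z',[0,0,.001])): print(n,(proj(c,W+r.apply(v))-u).mean(0).round(3))
if __name__=='__main__': off(sys.argv[1],(int(sys.argv[2]),int(sys.argv[3])),int(sys.argv[4]))
E
python3 off.py s4 246 199 120; python3 off.py s4 246 199 140
```

```text
pred [[219.6, 202.4], [243.2, 209.3], [261.1, 189.9], [238.3, 183.7]]
blob [221 188  41  23 404] [242.1 199.5]
edge 0 1 n 28 outward px 0.62 slope 0.29
edge 1 2 n 15 outward px 1.84 slope -2.47
edge 3 0 n 19 outward px -0.95 slope 1.11
x [-0.29  -0.082]
y [ 0.166 -0.173]
z [0.018 0.274]
pred [[219.6, 202.4], [243.2, 209.3], [261.1, 189.9], [238.3, 183.7]]
blob [221 189  41  21 368] [242.2 199.7]
edge 0 1 n 28 outward px 0.28 slope 0.48
edge 1 2 n 19 outward px 1.5 slope -4.58
edge 3 0 n 13 outward px -0.95 slope 2.63
x [-0.29  -0.082]
y [ 0.166 -0.173]
z [0.018 0.274]
```

>>> step_arm(targets=[{"dx": 0.011, "dy": -0.006, "dz": 0.02, "rx": 0.2, "ry": 0.3, "rz": 0.1, "claw": 5}, {"dx": 0, "dy": 0, "dz": 0.03, "rx": 0, "ry": 0, "rz": 0, "claw": 5}, {"dx": 0, "dy": 0, "dz": 0.027, "rx": 0, "ry": 0, "rz": 0, "claw": 5}, {"dx": 0, "dy": 0, "dz": 0, "rx": 0, "ry": 0, "rz": 0, "claw": 5}])

```text
time_s: 10.6
eef_pos: [0.5586, 0.2017, 0.2656]
tool_rot: [0.981, 0.194, 0.004, 0.002]
force: [-0.7, -0.1, -2.6]
gripper_width: 0.0147
```

```bash
python3 -c "
from p import *
rows(np.array([.559,.2072,.25]),down(22.5),1)"
```

```text
t 10.6 p [0.5586 0.2017 0.2656] dist 0.0166 rot 0.49 force [-0.7 -0.1 -2.6] w 0.0147
[ 0.0024 -0.005   0.0156] [ 0.33 -0.35 -0.09]
```

>>> step_arm(targets=[{"dx": 0.002, "dy": -0.005, "dz": 0.004, "rx": 0.3, "ry": -0.3, "rz": 0, "claw": 5}, {"dx": 0, "dy": 0, "dz": 0.006, "rx": 0, "ry": 0, "rz": 0, "claw": 5}, {"dx": 0, "dy": 0, "dz": 0, "rx": 0, "ry": 0, "rz": 0, "claw": 5}])

```text
time_s: 10.9
eef_pos: [0.5593, 0.2056, 0.2589]
tool_rot: [0.981, 0.193, 0.002, 0.0]
force: [0.5, 0.4, -2.9]
gripper_width: 0.0146
```

```bash
python3 -c "
from p import *
s=shot('scene','s5.png')['frame'];t=shot('top','t5.png')['frame']; cv2.imwrite('pics/v5.png',np.hstack([cv2.resize(s[190:265,200:287],(520,448),interpolation=cv2.INTER_CUBIC),cv2.resize(t[190:250,210:247],(276,448),interpolation=cv2.INTER_CUBIC)])[:,:,::-1])
rows(np.array([.559,.2072,.25]),down(22.5),1)"; python3 off.py s5 250 235 140
```

```text
t 11.0 p [0.5598 0.2059 0.2597] dist 0.0098 rot 0.46 force [-0.3  0.1 -3.6] w 0.0146
[-0.0004 -0.0015  0.0097] [ 0.1  -0.38 -0.25]
pred [[216.5, 223.6], [239.3, 231.1], [257.1, 211.4], [235.2, 204.6]]
blob [214 220  50  25 546] [243.3 234.2]
edge 0 1 n 15 outward px 4.27 slope 1.77
edge 1 2 n 14 outward px 4.07 slope 0.84
edge 3 0 n 0 outward px None slope None
x [-0.279 -0.089]
y [ 0.166 -0.176]
z [0.016 0.258]
```

View pics/v5.png

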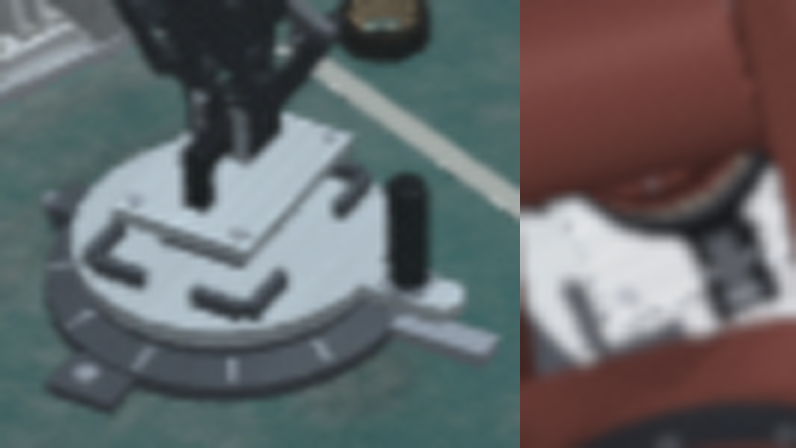

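The cover hovers low over the nest. Its visible corners (px) are about (218.3,224.2), (240.6,231.4) and (258.5,211.9), and the nest angles are visible below it. I'll compare against the nest features in this same picture so that calibration bias cancels.

Run:
```python
from p import *
c=load('s5'); ax=np.array([.559,.2072]); r=down(22.5)
q=lambda x,y,z: ((proj(c,[*ax,0]+r.apply([x,-y,-z]))[0]-[200,190]+.5)*5.977-.0).round(0)
for n,x,y,z in[('handle top',-.105,0,.1),('handle base',-.105,0,.036),('in-x+y',-.044,.059,.047),('out-x+y',-.052,.067,.047),('in+x+y',.044,.059,.047),('out+x+y',.052,.067,.047),('in-x-y',-.044,-.059,.047),('out-x-y',-.052,-.067,.047),('tongue end',-.152,0,.012),('out -x+y floor',-.052,.067,.036)]: print(n,q(x,y,z))
f=c['frame'][190:265,200:287]; I=cv2.resize(f,None,fx=9,fy=9,interpolation=cv2.INTER_CUBIC)[:,:,::-1].copy()
dot=lambda x,y,z,col:cv2.circle(I,tuple(((proj(c,[*ax,0]+r.apply([x,-y,-z]))[0]-[200,190]+.5)*9).astype(int)),3,col,-1)
for sx in(1,-1):
  for sy in(1,-1): dot(sx*.044,sy*.059,.047,(0,0,255)); dot(sx*.052,sy*.067,.047,(0,255,0))
dot(-.105,0,.1,(255,0,255)); dot(-.152,0,.012,(255,0,255))
p,rt,s=cur(); G=p+rt.apply([0,0,.155])
for x in(.04,-.04):
  for y in(.055,-.055): cv2.circle(I,tuple(((proj(c,G+rt.apply([x,y,.029]))[0]-[200,190]+.5)*9).astype(int)),3,(0,255,255),-1)
cv2.imwrite('pics/v6.png',cv2.resize(I,(783,675))[:600])
```

```text
handle top [405. 187.]
handle base [407. 287.]
in-x+y [245. 302.]
out-x+y [251. 316.]
in+x+y [ 96. 253.]
out+x+y [ 74. 258.]
in-x-y [357. 174.]
out-x-y [377. 170.]
tongue end [490. 349.]
out -x+y floor [252. 333.]
```

View pics/v6.png

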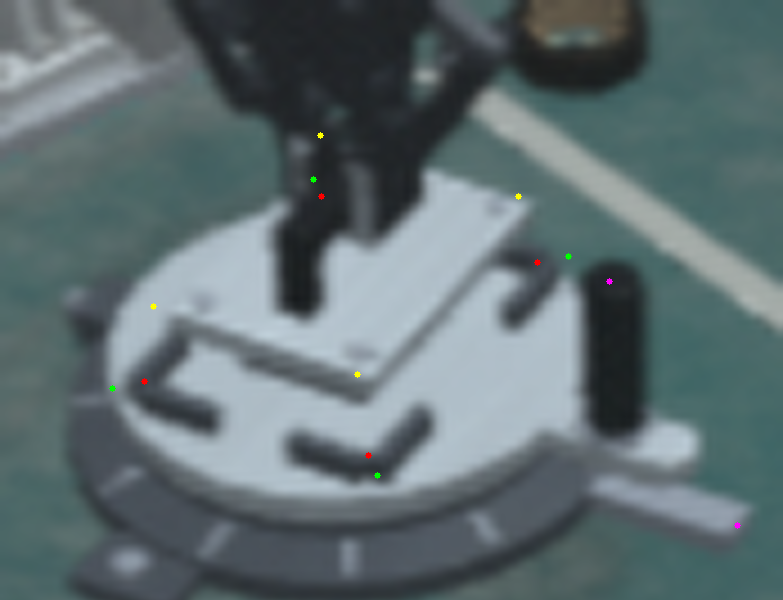

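>>> step_arm(targets=[{"dx": 0.0035, "dy": -0.0025, "dz": 0.002, "rx": 0.1, "ry": -0.4, "rz": -0.2, "claw": 5}, {"dx": 0, "dy": 0, "dz": 0.004, "rx": 0, "ry": 0, "rz": 0, "claw": 5}, {"dx": 0, "dy": 0, "dz": 0.004, "rx": 0, "ry": 0, "rz": 0, "claw": 5}, {"dx": 0, "dy": 0, "dz": 0, "rx": 0, "ry": 0, "rz": 0, "claw": 5}])

```text
time_s: 11.4
eef_pos: [0.5634, 0.2104, 0.2514]
tool_rot: [0.981, 0.195, 0.002, -0.0]
force: [-0.2, -0.1, -3.4]
gripper_width: 0.0147
```

Run:
```python
from p import *
ax=np.array([.559,.2072]); r=down(22.5)
c=shot('scene','s7.png')
rows(np.array([*ax,.25]),r,1)
f=c['frame'][190:265,200:287]; I=cv2.resize(f,None,fx=9,fy=9,interpolation=cv2.INTER_CUBIC)[:,:,::-1].copy()
def dot(P,col): cv2.circle(I,tuple(((proj(c,P)[0]-[200,190]+.5)*9).astype(int)),2,col,-1)
for sx in(1,-1):
  for sy in(1,-1):
    for a,b in((.044,.059),(.052,.067)): dot([*ax,0]+r.apply([sx*a,-sy*b,-.047]),(0,0,255))
p,rt,s=cur(); G=p+rt.apply([0,0,.155])
for x in(.04,-.04):
  for y in(.055,-.055): dot(G+rt.apply([x,y,.029]),(0,255,255))
cv2.imwrite('pics/v7.png',I[100:600,50:])
```

```text
t 11.45 p [0.5635 0.2104 0.2516] dist 0.0057 rot 0.22 force [ 1.2 -0.7 -1.8] w 0.0151
[-0.0054  0.0012  0.0016] [ 0.04 -0.21 -0.01]
```

View pics/v7.png

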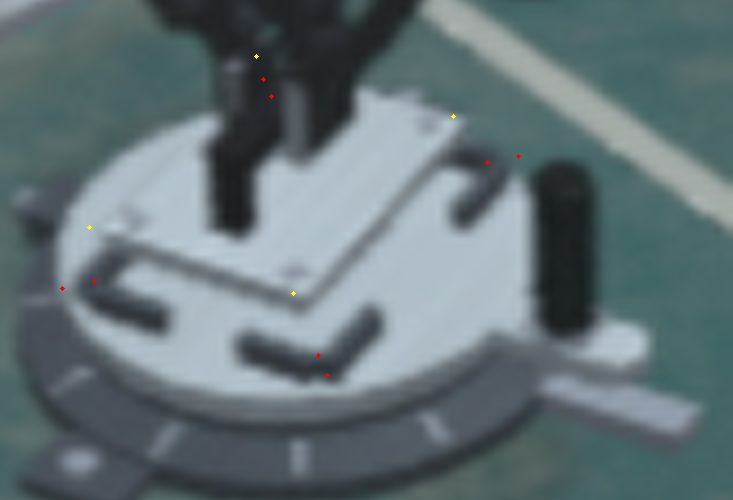

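The plate corner gaps to the angles look nearly balanced (plate left (103,230), bottom (303,300), right (466,122) in the crop). The residual offset is about 2 mm toward +x. I'll trim that and lower gently to contact.

>>> step_arm(targets=[{"dx": -0.0015, "dy": 0.0005, "dz": 0.001, "rx": 0, "ry": -0.2, "rz": 0, "claw": 5}, {"dx": 0, "dy": 0, "dz": 0.002, "rx": 0, "ry": 0, "rz": 0, "claw": 5}, {"dx": 0, "dy": 0, "dz": 0.002, "rx": 0, "ry": 0, "rz": 0, "claw": 5}, {"dx": 0, "dy": 0, "dz": 0, "rx": 0, "ry": 0, "rz": 0, "claw": 5}])

```text
time_s: 11.85
eef_pos: [0.5621, 0.2092, 0.246]
tool_rot: [0.981, 0.195, -0.0, 0.0]
force: [-0.3, -0.9, -2.8]
gripper_width: 0.0149
```

```bash
python3 -c "
from p import *
rows(np.array([.559,.2072,.24]),down(22.5),1)"
```

```text
t 11.85 p [0.5621 0.2092 0.246 ] dist 0.007 rot 0.05 force [-0.3 -0.9 -2.8] w 0.0149
[-0.0036  0.0007  0.006 ] [ 0.03  0.03 -0.01]
```

>>> step_arm(targets=[{"dx": 0, "dy": 0.0005, "dz": 0.0015, "rx": 0, "ry": 0, "rz": 0, "claw": 5}, {"dx": 0, "dy": 0, "dz": 0.0015, "rx": 0, "ry": 0, "rz": 0, "claw": 5}, {"dx": 0, "dy": 0, "dz": 0.0015, "rx": 0, "ry": 0, "rz": 0, "claw": 5}])

```text
time_s: 12.15
eef_pos: [0.5624, 0.2087, 0.2414]
tool_rot: [0.981, 0.195, 0.0, 0.0]
force: [0.8, -0.4, -2.0]
gripper_width: 0.0149
```

>>> step_arm(targets=[{"dx": 0, "dy": 0, "dz": 0.001, "rx": 0, "ry": 0, "rz": 0, "claw": 5}])

```text
time_s: 12.25
eef_pos: [0.5624, 0.2086, 0.2402]
tool_rot: [0.981, 0.195, -0.0, 0.0]
force: [-0.1, -0.1, -2.8]
gripper_width: 0.0145
```

```bash
python3 -c "
from p import *
rows(np.array([.559,.2072,.24]),down(22.5),1)"
```

```text
t 12.25 p [0.5624 0.2086 0.2402] dist 0.0037 rot 0.04 force [-0.1 -0.1 -2.8] w 0.0145
[-0.0037  0.      0.0002] [ 0.04  0.01 -0.01]
```

>>> step_arm(targets=[{"dx": 0, "dy": 0, "dz": 0.001, "rx": 0, "ry": 0, "rz": 0, "claw": 5}, {"dx": 0, "dy": 0, "dz": 0.001, "rx": 0, "ry": 0, "rz": 0, "claw": 5}])

```text
time_s: 12.45
eef_pos: [0.5627, 0.2087, 0.2391]
tool_rot: [0.981, 0.195, -0.0, 0.0]
force: [-3.2, -1.9, 6.4]
gripper_width: 0.0148
```

>>> step_arm(targets=[{"dx": 0, "dy": 0, "dz": 0.001, "rx": 0, "ry": 0, "rz": 0, "claw": 5}])

```text
time_s: 12.55
eef_pos: [0.5627, 0.2087, 0.239]
tool_rot: [0.981, 0.195, -0.0, 0.0]
force: [-3.5, -1.3, 5.2]
gripper_width: 0.0148
```

```bash
python3 -c "
from p import *
rows(np.array([.559,.2072,.237]),down(22.5),1); print(sense()['ft_torque'])"
```

```text
t 12.55 p [0.5627 0.2087 0.239 ] dist 0.0045 rot 0.08 force [-3.5 -1.3  5.2] w 0.0148
[-0.004 -0.     0.002] [ 0.04  0.06 -0.  ]
[-0.16530589  0.62022356  0.06391153]
```

>>> step_arm(targets=[{"dx": 0, "dy": 0, "dz": -0.0015, "rx": 0, "ry": 0, "rz": 0, "claw": 5}, {"dx": 0, "dy": 0, "dz": 0, "rx": 0, "ry": 0, "rz": 0, "claw": 5}])

```text
time_s: 12.75
eef_pos: [0.5629, 0.2088, 0.2403]
tool_rot: [0.981, 0.195, 0.0, 0.0]
force: [0.1, -0.1, -2.3]
gripper_width: 0.0146
```

>>> step_arm(targets=[{"dx": -0.002, "dy": 0, "dz": 0, "rx": 0, "ry": 0, "rz": 0, "claw": 5}, {"dx": 0, "dy": 0, "dz": 0, "rx": 0, "ry": 0, "rz": 0, "claw": 5}])

```text
time_s: 12.95
eef_pos: [0.5607, 0.2079, 0.2394]
tool_rot: [0.981, 0.195, 0.0, 0.0]
force: [-0.2, 0.9, -2.6]
gripper_width: 0.0146
```

```bash
python3 -c "
from p import *
rows(np.array([.559,.2072,.237]),down(22.5),1); print(sense()['ft_torque'])"
```

```text
t 12.95 p [0.5607 0.2079 0.2394] dist 0.003 rot 0.06 force [-0.2  0.9 -2.6] w 0.0146
[-0.0018  0.      0.0024] [ 0.05 -0.03 -0.  ]
[ 0.0456487   0.04798902 -0.00777152]
```

>>> step_arm(targets=[{"dx": 0, "dy": 0, "dz": 0.001, "rx": 0, "ry": 0, "rz": 0, "claw": 5}])

```text
time_s: 13.05
eef_pos: [0.5609, 0.208, 0.239]
tool_rot: [0.981, 0.195, 0.0, 0.0]
force: [-2.0, -0.3, 5.5]
gripper_width: 0.0149
```

>>> step_arm(targets=[{"dx": 0, "dy": 0, "dz": 0.001, "rx": 0, "ry": 0, "rz": 0, "claw": 5}])

```text
time_s: 13.15
eef_pos: [0.561, 0.208, 0.2389]
tool_rot: [0.981, 0.195, 0.0, 0.0]
force: [-3.6, -1.3, 6.1]
gripper_width: 0.0146
```

>>> step_arm(targets=[{"dx": 0, "dy": 0, "dz": 0.001, "rx": 0, "ry": 0, "rz": 0, "claw": 5}])

```text
time_s: 13.25
eef_pos: [0.5611, 0.208, 0.2388]
tool_rot: [0.981, 0.195, -0.0, 0.0]
force: [-2.8, -0.7, 5.8]
gripper_width: 0.0146
```

```bash
python3 -c "
from p import *
s=shot('scene','s8.png')['frame']; t=shot('top','t8.png')['frame']
a=cv2.resize(s[195:262,205:272],(600,600),interpolation=cv2.INTER_CUBIC); b=cv2.resize(t[200:250,210:235],(200,400),interpolation=cv2.INTER_CUBIC); b=cv2.copyMakeBorder(b,0,200,0,0,cv2.BORDER_CONSTANT)
cv2.imwrite('pics/v8.png',np.hstack([a,b])[:,:,::-1])
rows(np.array([.559,.2072,.237]),down(22.5),1)"
```

```text
t 13.35 p [0.5611 0.208  0.2389] dist 0.0029 rot 0.05 force [-2.4 -1.3  5.3] w 0.0148
[-0.0022 -0.      0.0019] [ 0.05  0.02 -0.  ]
```

View pics/v8.png

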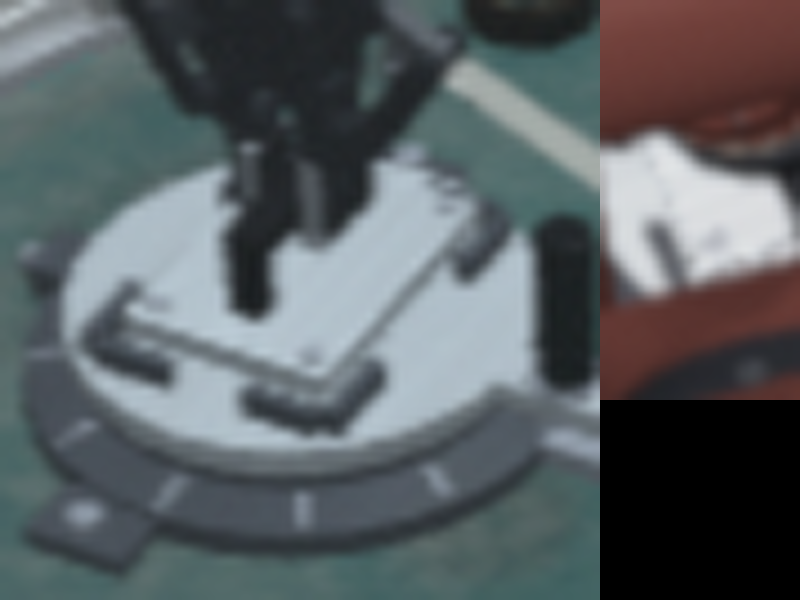

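The cover sits inside the four angles and stands slightly proud, as expected on the raised pad (bottom corner at (318,388), inside the angle at (325,405)). Pressing down now.

>>> step_arm(targets=[{"dx": 0, "dy": 0, "dz": 0.002, "rx": 0, "ry": 0, "rz": 0, "claw": 5}, {"dx": 0, "dy": 0, "dz": 0.002, "rx": 0, "ry": 0, "rz": 0, "claw": 5}, {"dx": 0, "dy": 0, "dz": 0.002, "rx": 0, "ry": 0, "rz": 0, "claw": 5}])

```text
time_s: 13.65
eef_pos: [0.5613, 0.2081, 0.2362]
tool_rot: [0.981, 0.195, -0.001, 0.001]
force: [-3.1, -0.8, 5.7]
gripper_width: 0.0151
```

>>> step_arm(targets=[{"dx": 0, "dy": 0, "dz": 0.002, "rx": 0, "ry": 0, "rz": 0, "claw": 5}, {"dx": 0, "dy": 0, "dz": 0.002, "rx": 0, "ry": 0, "rz": 0, "claw": 5}])

```text
time_s: 13.85
eef_pos: [0.5615, 0.2082, 0.2343]
tool_rot: [0.981, 0.195, -0.001, 0.001]
force: [-3.8, -1.5, 5.9]
gripper_width: 0.0152
```

```bash
python3 -c "
from p import *
rows(np.array([.559,.2072,.237]),down(22.5),1)"
```

```text
t 13.85 p [0.5615 0.2082 0.2343] dist 0.0038 rot 0.17 force [-3.8 -1.5  5.9] w 0.0152
[-0.0027 -0.0001 -0.0027] [0.05 0.17 0.02]
```

The pad is sliding at a constant force of about 9 N, with 4.7 mm of 6 mm gone.

>>> step_arm(targets=[{"dx": 0, "dy": 0, "dz": 0.002, "rx": 0, "ry": 0, "rz": 0, "claw": 5}, {"dx": 0, "dy": 0, "dz": 0.002, "rx": 0, "ry": 0, "rz": 0, "claw": 5}])

```text
time_s: 14.05
eef_pos: [0.5618, 0.2083, 0.2331]
tool_rot: [0.981, 0.195, -0.002, 0.001]
force: [-6.0, -2.7, 13.3]
gripper_width: 0.0148
```

>>> step_arm(targets=[{"dx": 0, "dy": 0, "dz": 0.002, "rx": 0, "ry": 0, "rz": 0, "claw": 5}])

```text
time_s: 14.15
eef_pos: [0.562, 0.2083, 0.233]
tool_rot: [0.981, 0.195, -0.003, 0.001]
force: [-5.0, -2.5, 11.8]
gripper_width: 0.015
```

>>> step_arm(targets=[{"dx": 0, "dy": 0, "dz": 0.002, "rx": 0, "ry": 0, "rz": 0, "claw": 5}])

```text
time_s: 14.25
eef_pos: [0.5621, 0.2084, 0.2331]
tool_rot: [0.981, 0.195, -0.003, 0.001]
force: [-6.0, -1.3, 10.0]
gripper_width: 0.0148
```

>>> step_arm(targets=[{"dx": 0, "dy": 0, "dz": 0.004, "rx": 0, "ry": 0.2, "rz": 0, "claw": 5}, {"dx": 0, "dy": 0, "dz": 0.004, "rx": 0, "ry": 0, "rz": 0, "claw": 5}])

```text
time_s: 14.45
eef_pos: [0.5626, 0.2086, 0.2329]
tool_rot: [0.981, 0.196, -0.004, 0.001]
force: [-10.0, -3.2, 21.0]
gripper_width: 0.0147
```

>>> step_arm(targets=[{"dx": 0, "dy": 0, "dz": 0, "rx": 0, "ry": 0, "rz": 0, "claw": 40}, {"dx": 0, "dy": 0, "dz": 0, "rx": 0, "ry": 0, "rz": 0, "claw": 40}, {"dx": 0, "dy": 0, "dz": 0, "rx": 0, "ry": 0, "rz": 0, "claw": 40}])

```text
time_s: 14.75
eef_pos: [0.5639, 0.2089, 0.2354]
tool_rot: [0.981, 0.196, -0.001, 0.001]
force: [-0.7, 0.6, 0.2]
gripper_width: 0.034
```

>>> step_arm(targets=[{"dx": -0.002, "dy": 0, "dz": -0.005, "rx": 0, "ry": 0, "rz": 0, "claw": 40}, {"dx": 0, "dy": 0, "dz": -0.015, "rx": 0, "ry": 0, "rz": 0, "claw": 40}, {"dx": 0, "dy": 0, "dz": -0.025, "rx": 0, "ry": 0, "rz": 0, "claw": 40}, {"dx": 0, "dy": 0, "dz": -0.01, "rx": 0, "ry": 0, "rz": 0, "claw": 0}, {"dx": 0, "dy": 0, "dz": 0, "rx": 0, "ry": 0, "rz": 0, "claw": 0}])

```text
time_s: 15.25
eef_pos: [0.5618, 0.2081, 0.2925]
tool_rot: [0.981, 0.196, -0.002, 0.001]
force: [0.1, 0.7, -0.6]
gripper_width: 0.0058
```

```bash
python3 -c "
from p import *
rows(np.array([.5608,.2078,.262]),down(22.5),1)"
```

```text
t 15.25 p [0.5618 0.2081 0.2925] dist 0.0305 rot 0.22 force [ 0.1  0.7 -0.6] w 0.0058
[-0.001  -0.0001  0.0305] [0.07 0.2  0.07]
```

Released; the joined fingertips will now press on the top of the bar as an independent check of seat height.

>>> step_arm(targets=[{"dx": -0.001, "dy": 0, "dz": 0.015, "rx": 0, "ry": 0.2, "rz": 0, "claw": 0}, {"dx": 0, "dy": 0, "dz": 0.013, "rx": 0, "ry": 0, "rz": 0, "claw": 0}, {"dx": 0, "dy": 0, "dz": 0.002, "rx": 0, "ry": 0, "rz": 0, "claw": 0}, {"dx": 0, "dy": 0, "dz": 0.002, "rx": 0, "ry": 0, "rz": 0, "claw": 0}])

```text
time_s: 15.65
eef_pos: [0.561, 0.2077, 0.2595]
tool_rot: [0.981, 0.196, 0.001, 0.001]
force: [-0.9, 0.6, -0.4]
gripper_width: -0.0
```

>>> step_arm(targets=[{"dx": 0, "dy": 0, "dz": 0.003, "rx": 0, "ry": 0, "rz": 0, "claw": 0}, {"dx": 0, "dy": 0, "dz": 0.003, "rx": 0, "ry": 0, "rz": 0, "claw": 0}])

```text
time_s: 15.85
eef_pos: [0.5616, 0.2079, 0.2562]
tool_rot: [0.981, 0.196, -0.0, 0.001]
force: [-9.4, -3.1, 28.2]
gripper_width: 0.0002
```

>>> step_arm(targets=[{"dx": 0, "dy": 0, "dz": 0.003, "rx": 0, "ry": 0, "rz": 0, "claw": 0}])

```text
time_s: 15.95
eef_pos: [0.5619, 0.208, 0.2563]
tool_rot: [0.981, 0.196, -0.001, 0.001]
force: [-7.8, -2.1, 15.1]
gripper_width: -0.0002
```

It stops rigidly at a bar-top height of 83.2 mm (a fully seated cover gives 83). Lifting clear for the final checks.

>>> step_arm(targets=[{"dx": 0, "dy": 0, "dz": -0.02, "rx": 0, "ry": 0, "rz": 0, "claw": 0}, {"dx": 0, "dy": 0, "dz": -0.04, "rx": 0, "ry": 0, "rz": 0, "claw": 0}, {"dx": 0, "dy": 0, "dz": -0.04, "rx": 0, "ry": 0, "rz": 0, "claw": 0}, {"dx": -0.02, "dy": 0.04, "dz": -0.01, "rx": 0, "ry": 0, "rz": 0, "claw": 0}, {"dx": -0.02, "dy": 0.045, "dz": 0, "rx": 0, "ry": 0, "rz": 0, "claw": 0}])

```text
time_s: 16.45
eef_pos: [0.5581, 0.1173, 0.3715]
tool_rot: [0.98, 0.2, -0.001, 0.001]
force: [0.8, -0.6, 0.0]
gripper_width: 0.0
```

>>> step_arm(targets=[{"dx": -0.015, "dy": 0.045, "dz": 0, "rx": 0, "ry": 0, "rz": 0, "claw": 0}, {"dx": -0.015, "dy": 0.045, "dz": 0, "rx": 0, "ry": 0, "rz": 0, "claw": 0}, {"dx": -0.01, "dy": 0.045, "dz": 0, "rx": 0, "ry": 0, "rz": 0, "claw": 0}, {"dx": 0, "dy": 0.03, "dz": 0, "rx": 0, "ry": 0, "rz": 0, "claw": 0}, {"dx": 0, "dy": 0, "dz": 0, "rx": 0, "ry": 0, "rz": 0, "claw": 0}])

```text
time_s: 16.95
eef_pos: [0.5867, -0.0607, 0.3757]
tool_rot: [0.98, 0.199, 0.003, 0.003]
force: [-0.3, 0.2, -0.5]
gripper_width: -0.0001
```

Run:
```python
from p import *; from m import *
t=shot('top','t9.png'); s=shot('scene','s9.png'); f=t['frame'].astype(int)
ax=np.array([.559,.2072])
h=proj(t,[*(ax-.105*np.array([np.cos(np.radians(YB)),np.sin(np.radians(YB))])),.09])[0].round().astype(int)
mk,st,ce=blob(f.max(2)<62,tuple(h)); q=onz(t,*ce,.085)[:2]; print('handle',st,np.linalg.norm(q-ax),np.degrees(np.arctan2(*(ax-q)[::-1])))
b=proj(t,[*ax,.083])[0].round().astype(int); mk,st,ce=blob(f.max(2)<70,tuple(b)); q=onz(t,*ce,.076)[:2]; rr=cv2.minAreaRect(np.array([onz(t,*k,.08)[:2] for k in hullpts(mk)],np.float32)); print('bar',st,q,rr)
d=R.from_euler('z',-22.5,degrees=True).apply([*(q-ax),0]); print('bar off in nest axes',d.round(4))
# scene bar: triangulate bar ends -> heights
c=s; b=proj(s,[*ax,.083])[0].round().astype(int); mk,st,ce=blob(s['frame'].max(2)<70,tuple(b)); print('scene bar',st,ce,'pred',proj(s,[*ax,.076])[0])
y=R.from_euler('z',22.5,degrees=True).apply([0,1,0])
k=hullpts(mk); print('scene bar line',cv2.minAreaRect(k),'pred top ends',[proj(s,np.array([*ax,.083])+.04*e*y)[0].round(1) for e in(1,-1)])
t0=load('top0')['frame'].astype(int)
for n,(u,v) in dict(bottle=(143,178),pot=(153,254),bin=(308,271),tape=(304,173)).items(): print(n,abs(f-t0)[v-16:v+17,u-16:u+17].mean().round(2))
print(sense()['eef_pos'],sense()['force'])
```

```text
handle [     0      0    560    420 230553] 0.12741844491608556 93.48607872895208
bar [222 207  25  13  95] [0.55963879 0.20704175] ((0.5587902665138245, 0.2060369998216629), (0.011821144260466099, 0.07111802697181702), 22.170578002929688)
bar off in nest axes [ 0.0005 -0.0004  0.    ]
scene bar [231 209  16  23 136] [237.99264706 218.49264706] pred [237.25156626 217.76055777]
scene bar line ((237.7037811279297, 219.68678283691406), (8.477272033691406, 24.26465606689453), 42.51044845581055) pred top ends [array([230.4, 223.1]), array([243.6, 209.1])]
bottle 8.78
pot 7.17
bin 42.95
tape 6.31
[ 0.58586079 -0.05786313  0.37519157] [ 0.08638455  0.01940364 -0.52741639]
```

Run:
```python
from p import *; from m import *
def shift(a,b,u,v,w=18):
    A=load(a)['frame'][v-w:v+w,u-w:u+w]; B=load(b)['frame'][v-w-8:v+w+8,u-w-8:u+w+8]
    r=cv2.matchTemplate(B,A,cv2.TM_CCOEFF_NORMED); _,m,_,l=cv2.minMaxLoc(r); return round(float(m),3),l[0]-8,l[1]-8
for n,(u,v) in dict(bottle=(143,178),pot=(153,254),tape=(304,173)).items(): print('top',n,shift('top0','t9',u,v))
for n,(u,v) in dict(bottle=(148,238),pot=(195,283),bin=(322,230),tape=(263,193)).items(): print('scene',n,shift('scene0','s9',u,v))
t=load('t9'); f=t['frame'].astype(int); m=(f.max(2)<70); m[:235]=0; m[262:]=0; m[:,:235]=0; m[:,:0]=0; m[:,262:]=0
v,u=np.nonzero(m); ce=(u.mean(),v.mean()); ax=np.array([.559,.2072]); q=onz(t,*ce,.085)[:2]; print(len(u),ce,np.linalg.norm(q-ax),np.degrees(np.arctan2(*(ax-q)[::-1])))
```

```text
top bottle (1.0, 0, 0)
top pot (1.0, 0, 0)
top tape (0.966, 0, 0)
scene bottle (1.0, 0, 0)
scene pot (1.0, 0, 0)
scene bin (0.999, 0, 0)
scene tape (0.997, 0, 0)
31 (np.float64(248.2258064516129), np.float64(247.09677419354838)) 0.10436131006580454 22.06859048677217
```

```bash
python3 -c "
from plant import *
print(hand_in(), sense()['time_s'])"
```

```text
the job is handed in; nothing more can be done
the job is handed in; nothing more can be done
```

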